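# Hold a clean cup under the water dispenser

### The job

Take the white handleless cup that stands mouth-down on the draining rack, turn it mouth-up, and hold it upright in the air with its mouth centred just below the nozzle of the water dispenser, so that the paddle behind is pushed well back and water would run into the cup. Finish while still holding the cup there, and leave the bowl beside it on the rack where it is.

Things in the scene. Friction and masses are not known exactly. Their poses are not given: they have to be found in the camera images.
- cup: White ceramic handleless cup, round, 85 mm tall, outer diameter 48 mm at the foot, about 60 at half height and 65 at the rim, wall 4 mm, 0.15 to 0.24 kg. It starts mouth-down on the right part of the rack. Origin: centre of its underside (on top at the start); z points from there to its mouth, so z points down at the start and must point up at the end.
- cup_rim (a point): Centre of the cup's mouth, in the plane of the rim, 85 mm along the cup's z from its origin.
- rack: Fixed draining rack: bamboo slats on four legs over a shallow steel tray, 170 (x) by 280 (y) mm, top of the slats 60 mm above the worktop. Origin: centre of its underside on the worktop; z up.
- bowl: White ceramic bowl, 110 mm across the rim, 52 mm tall, loose, mouth-down on the left part of the rack (its rim at least 30 mm from the cup); stays there. Origin: centre of its underside, which is on top.
- dispenser: Fixed white water dispenser behind the rack, 130 mm wide, 400 tall. Origin: centre of its underside on the worktop; x points from its front to its back, z up. Tower front at x = 10 mm; the head reaches forward to x = -66, its underside 330 high; the drip grate to x = -110, 18 high. A honey jar, mug and tea box up to 100 mm tall stand to its right, a tub to its left.
- nozzle (a point): Mouth of the dispenser's steel outlet, 13 mm thick, pointing down, 298 mm above the worktop, 45 mm in front of the dispenser's origin (its x = -45 mm). Its axes are the dispenser's: x from the front to the tower, z up.
- paddle (a joint): Angle of the grey push-back paddle, which hangs from a level hinge under the head, behind the nozzle, and is pushed toward the tower: 0 at rest (spring), 0.42 rad fully back. Water runs from 0.12 rad. A cup centred under the nozzle, its rim 20 mm below it, pushes it with its wall to about 0.3 rad, with 2 to 3 N.
- paddle_pad (a point): Middle of the front of the paddle's pad, 40 mm wide and 46 mm tall, at rest 14 mm behind the nozzle's axis and 42 mm lower than the nozzle's mouth. Moves with the paddle.
Not all that is in view belongs to the job. What is shaped like the cup but pink is not meant.

How it is judged:
At the end, for the whole second after the job is handed in: The cup is held by the fingers, mouth-up within 0.2 rad, at rest, its mouth's centre within 20 mm of the nozzle's axis and 2 to 60 mm below it; the paddle is past 0.12 rad; cup and fingers each press on the dispenser with less than 15 N; the bowl is within 30 mm of its start (value of joint paddle above 0.12 rad and horizontal distance between cup_rim and nozzle below 0.02 m and z of cup_rim in the frame of nozzle between -0.06 and -0.002 m and z of cup in the frame of nozzle below -0.08 m and angle between cup's own z axis and vertical below 0.2 rad and contact force between cup and the fingers above 0.5 N and linear speed of cup below 0.03 m/s and distance of bowl from where it was at the start of the episode below 0.03 m and contact force between each of cup, the fingers and dispenser below 15 N); the arm keeps its last pose, push and grip.
It fails at once if the bowl is knocked out of its place (distance of bowl from where it was at the start of the episode above 0.03 m).
It also fails if it takes over 48 s, if anything falls off the work surface, if the arm or the gripper's body presses on something with over 40 N, if the wrist force passes 120 N, or if a joint passes its speed limit or range.

### The arm

A 7-joint arm with a two-finger parallel gripper is mounted at the origin on a cart in front of the work surface, level with it; the furniture and walls round the work are solid. World frame = base frame: x ahead of the robot, y to its left, z up, the work surface at z = 0. Lengths are in m, angles in rad, forces in N, time in s.
With the tool pointing down it reaches from about 0.425 to 0.925 m from the base axis. Payload 6.8 kg.
Tool frame: the origin (TCP) lies between the finger pads; the fingertips stand ahead of it and the grasp point (between the pads) lies 2 mm behind it (nose_length is the z of the fingertips in the tool frame, in m); z points along the fingers, y is the line along which they close (so a half turn about z gives the same grasp; the last joint's range is limited). The gripper opens to 88 mm and grips with 3 to 60 N. Pads are 20 mm wide; open, the fingers measure 115 mm over their backs; the gripper's body (75 mm by 178 mm) begins 61 mm behind the grasp point.
Start: joints at [1.007, 0.477, 0.022, 1.555, -0.011, 1.109, -0.083], TCP at [0.297, -0.606, 0.24] pointing down, gripper open.
Joint ranges: [-2.96, 2.96], [-0.34, 2.1], [-1.41, 1.46], [0.24, 2.44], [-1.37, 4.51], [0.17, 1.92], [-2.96, 2.96]. Speed limits (rad/s): [2.39, 2.39, 3.14, 3.14, 3.14, 3.14, 3.14].

### API

Orientations are given as [roll, pitch, yaw] about the fixed x, y, z axes, in that order (R = Rz(yaw) Ry(pitch) Rx(roll)).
In Python, from plant import read_state, get_image, calibration, job_done, search_frame, nose_length gives the robot as it stands. The module is installed in compiled form; this text tells all that it offers.
- The arm moves only by the tool send_rows, never from a script. Its argument "moves" is a list that holds one entry, the list of rows, each a list of 4 numbers: the shift along the tool's x, y, z in units of 50 mm (1.0 is 50 mm), then the turn about the tool's z in units of 8 degrees (1.0 is 8 degrees). A call has 1 to 20 rows; each row shifts and turns the commanded pose from where the row before left it, along the tool's axes as they then stand; what a row does not reach is not made up. A row lasts 1/8 s, in which the tool goes at most 62.5 mm and 10.7 degrees, less where a joint would pass 70% of its speed; a pose out of reach is approached as far as the arm can. A call is refused whole if a number of a shift passes 1 or a number of a turn 1, either way. A call with a gripper value outside its range is refused whole. "jaw" is the opening, from 0 (shut) to 1 (fully open), set as the call begins (left out, the last holds). The fingers move at their own pace and stop on an object; the grip force is fixed at half the most. Time passes only in rows, so rows that do not move let the fingers close. It gives the time, the measured TCP pose, the force, the opening and the grip force at its end, in the units of the state.
- read_state(): the state, without advancing time (a new reading comes with each control period).
- get_image(name): name is "scene" or "side" or "wrist"; returns the picture (480x640x3 uint8, blue, green, red); there is no depth.
- calibration(name): a dict with "camera_matrix" (3x3 intrinsics, pixels), "R" (3x3) and "t" (3): a world point X has camera coordinates R X + t. Camera axes: x right, y down, z forward; pixel columns grow to the right and rows downward; lengths in m; the calibration is good to about 2 mm. The wrist camera is an equidistant fisheye: a pixel r from the principal point sees the ray r / f radians off the axis. A picture is of the moment at which its call begins: read the wrist's pose just before it. calibration takes no time and is no camera call; for the wrist camera it gives the pose at the moment of the call.
- job_done(): hands the job in; it is judged then, once.
Trained networks look in the newest picture that a camera, given by its name, has taken for a name from the list of things; names that differ only in an ending like _2 or _b are one class to them, and where a whole thing is asked for, a point or a joint stands for the part that bears it (a point fixed in the world has none). Each returns a list of dicts, best first, with "p" (0 to 1); they miss things now and then, are a little off and sometimes report something else, mostly with a low value. They report only what shows in the picture. A call takes as long as a camera call. They do not tell look-alikes from the thing itself.
- search_frame(name, camera): "location" ([column, row] in pixels, amid what is visible of it).
The state is a dict: "t": time; "joint_pos": joint angles; "joint_vel": joint speeds; "joint_efforts": joint torques, N m; "tool_pos": TCP position; "ee_rot": TCP orientation; "contact_force": force on the tool from outside, world axes, zero at the start; "torque": the same for the moment, N m; "gripper_width": finger opening in m; "finger_force": force on a finger pad.
Only numpy, scipy, OpenCV 4.12 (cv2) and the standard library are available. Lean on these libraries where they do the work, as an engineer would, in place of code of your own. Each camera call takes 0.05 s, during which the arm holds its last target. There are 200 camera calls.

## Working session

There is one attempt and no reset: what is moved stays moved. The work goes in short steps, Python scripts to look and compute and a tool call to move; the robot and the scene stay as the last step left them, time stands still between calls to the robot, and variables do not carry over. Pictures are saved under pics/ and viewed, at most 10 in all, crops included, and the job is handed in when it is done.

Besides the shell and the picture viewer there is one more tool, called after "Call:" by a JSON object that holds its "method" and its "body". send_rows: Moves the arm, as the interface text tells. Its arguments: {"type":"object","properties":{"moves":{"type":"array","items":{"type":"array","items":{"type":"array","items":{"type":"number"}}}},"jaw":{"type":"number"}},"required":["moves"]}

```bash
mkdir -p pics; ls; cat > h.py <<'E'
import numpy as np, cv2
from plant import *
from scipy.spatial.transform import Rotation as Ro
def ray(px,c):
    K=np.array(c["camera_matrix"]);R=np.array(c["R"]);t=np.array(c["t"])
    d=R.T@np.linalg.inv(K)@np.array([px[0],px[1],1.0]); o=-R.T@t
    return o,d/np.linalg.norm(d)
def atz(px,c,z):
    o,d=ray(px,c); return o+d*(z-o[2])/d[2]
def proj(X,c):
    K=np.array(c["camera_matrix"]);x=np.array(c["R"])@np.array(X)+np.array(c["t"]);u=K@x
    return u[:2]/u[2]
def tri(p1,c1,p2,c2):
    o1,d1=ray(p1,c1);o2,d2=ray(p2,c2)
    A=np.array([d1,-d2]).T; s=np.linalg.lstsq(A,o2-o1,rcond=None)[0]
    a=o1+d1*s[0];b=o2+d2*s[1];return (a+b)/2,np.linalg.norm(a-b)
E
python3 - <<'E'
from h import *
np.set_printoptions(precision=3,suppress=True)
print(nose_length if not callable(nose_length) else nose_length())
s=read_state();print({k:np.round(v,3) for k,v in s.items()})
for n in("scene","side"):
    cv2.imwrite(f"pics/{n}0.png",get_image(n));c=calibration(n)
    print(n,-np.array(c["R"]).T@np.array(c["t"]),np.array(c["R"])[2])
    for k in("cup","bowl","rack","dispenser","nozzle","paddle","paddle_pad"):
        try: print(k,[(np.round(r["location"]),round(r["p"],2)) for r in search_frame(k,n)[:3]])
        except Exception as e: print(k,e)
E
```

```text
pics
0.017
{'t': np.float64(0.0), 'joint_pos': array([ 1.007,  0.478,  0.022,  1.556, -0.011,  1.109, -0.083]), 'joint_vel': array([ 0.001, -0.002,  0.001,  0.001,  0.002,  0.   , -0.   ]), 'joint_efforts': array([  0.001, -58.286,   1.535, -27.26 ,  -0.054,   0.017,   0.   ]), 'tool_pos': array([ 0.297, -0.606,  0.239]), 'ee_rot': array([-3.14 ,  0.   ,  0.456]), 'contact_force': array([ 0.182,  0.315, -0.446]), 'torque': array([ 0.015, -0.04 ,  0.012]), 'finger_force': np.float64(0.0), 'gripper_width': np.float64(0.088)}
scene [-0.064  0.543  0.659] [ 0.713 -0.487 -0.504]
cup [(array([266., 361.]), 0.8), (array([404., 295.]), 0.66)]
bowl [(array([345., 335.]), 0.66), (array([378., 356.]), 0.21)]
rack [(array([379., 352.]), 0.73)]
dispenser [(array([227., 212.]), 0.62)]
nozzle [(array([228., 214.]), 0.77)]
paddle [(array([238., 203.]), 0.89)]
paddle_pad [(array([238., 204.]), 0.71)]
side [ 0.289 -0.707  1.009] [ 0.237  0.681 -0.693]
cup [(array([303., 326.]), 0.7), (array([281., 243.]), 0.61)]
bowl [(array([277., 281.]), 0.58)]
rack [(array([280., 341.]), 0.9)]
dispenser [(array([382., 189.]), 0.77), (array([303., 326.]), 0.75)]
nozzle [(array([380., 192.]), 0.73), (array([278., 283.]), 0.19)]
paddle [(array([364., 166.]), 0.62)]
paddle_pad [(array([365., 166.]), 0.62)]
```

View pics/scene0.png

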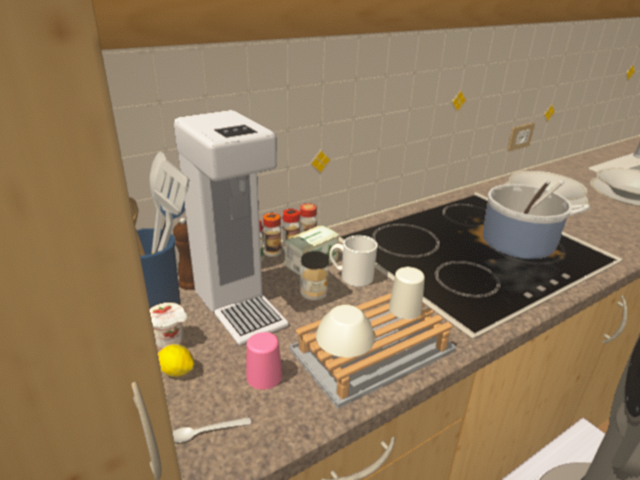

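View pics/side0.png

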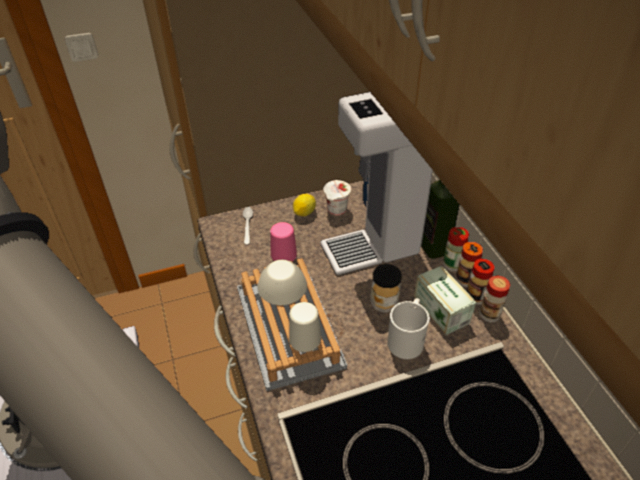

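The white cup is at scene (406,293) and side (304,328). The pink decoy is at scene (264,360) and side (283,243). The bowl is at scene (346,331), and the dispenser stands behind the rack on the left. Next I measure positions.

```bash
python3 - <<'E'
from h import *
np.set_printoptions(precision=3,suppress=True)
a,b=calibration("scene"),calibration("side")
P=lambda n,p,q:print(n,*tri(p,a,q,b))
P("cup",(406,294),(304,328)); P("pink",(264,361),(283,243));P("bowl",(346,331),(281,282));P("nozzle",(228,214),(380,192));P("paddle",(238,204),(365,166))
print("cup top",atz((409,272),a,.145),atz((303,313),b,.145))
print("bowl top",atz((348,314),a,.112),atz((282,268),b,.112))
print("grate",[atz(p,a,.018) for p in((216,318),(264,298),(287,325),(239,341))])
print("grate side",[atz(p,b,.018) for p in((322,239),(365,232),(383,262),(339,273))])
print("head top front edge",[atz(p,a,.4) for p in((177,123),(191,143),(273,140))])
print("head side",[atz(p,b,.4) for p in((339,98),(363,128))])
print("rack",[atz(p,a,.06) for p in((300,325),(343,380),(449,322),(400,293))])
print("rack side",[atz(p,b,.06) for p in((243,274),(302,262),(268,364),(337,346))])
P("potrim",(527,205),(0,0)) if 0 else print("pot",atz((525,200),a,.15),atz((525,250),a,0.))
print("jar/mug/box",atz((314,258),a,.08),atz((358,240),a,.1),atz((315,238),a,.09))
print("counter front",atz((200,466),a,0),atz((630,270),a,0))
for z in(.5,.55,.6,.65): print("cab bottom side z",z,atz((480,270),b,z),atz((330,30),b,z),atz((540,35),a,z))
E
```

```text
cup [ 0.479 -0.043  0.095] 0.000837910117553217
pink [0.52  0.255 0.037] 0.00380783728044001
bowl [0.475 0.107 0.072] 0.0011276169534162523
nozzle [0.746 0.196 0.202] 0.03612587688524471
paddle [0.703 0.203 0.259] 0.0005730794881897137
cup top [ 0.482 -0.045  0.145] [ 0.478 -0.045  0.145]
bowl top [0.473 0.106 0.112] [0.481 0.11  0.112]
grate [array([0.698, 0.271, 0.018]), array([0.707, 0.154, 0.018]), array([0.602, 0.158, 0.018]), array([0.61 , 0.261, 0.018])]
grate side [array([0.621, 0.256, 0.018]), array([0.731, 0.244, 0.018]), array([0.732, 0.134, 0.018]), array([0.621, 0.136, 0.018])]
head top front edge [array([0.793, 0.272, 0.4  ]), array([0.676, 0.29 , 0.4  ]), array([0.625, 0.168, 0.4  ])]
head side [array([0.663, 0.261, 0.4  ]), array([0.667, 0.143, 0.4  ])]
rack [array([0.545, 0.162, 0.06 ]), array([0.389, 0.175, 0.06 ]), array([ 0.401, -0.088,  0.06 ]), array([ 0.523, -0.071,  0.06 ])]
rack side [array([0.405, 0.17 , 0.06 ]), array([0.54, 0.16, 0.06]), array([ 0.394, -0.076,  0.06 ]), array([ 0.534, -0.082,  0.06 ])]
pot [ 0.569 -0.519  0.15 ] [ 0.553 -0.555  0.   ]
jar/mug/box [0.706 0.026 0.08 ] [ 0.693 -0.087  0.1  ] [ 0.767 -0.016  0.09 ]
counter front [ 0.408  0.423 -0.   ] [ 0.349 -0.702  0.   ]
cab bottom side z 0.5 [ 0.62  -0.327  0.5  ] [0.678 0.357 0.5  ] [ 0.785 -0.746  0.5  ]
cab bottom side z 0.55 [ 0.588 -0.364  0.55 ] [0.639 0.252 0.55 ] [ 0.518 -0.34   0.55 ]
cab bottom side z 0.6 [ 0.555 -0.402  0.6  ] [0.601 0.148 0.6  ] [0.25  0.067 0.6  ]
cab bottom side z 0.65 [ 0.523 -0.439  0.65 ] [0.563 0.043 0.65 ] [-0.018  0.473  0.65 ]
```

Positions are consistent: cup (0.479,-0.044), bowl (0.475,0.107), nozzle about (0.687,0.20,0.298). The tool has to become horizontal, but rows only turn it about its own z. I'll test how orientation behaves at the edge of reach, in free space.

Call:
{"method": "send_rows", "body": {"moves": [[[0, 0.7, -0.7, 0], [0, 0.7, -0.7, 0], [0, 0.7, -0.7, 0], [0, 0.7, -0.7, 0], [0, 0.7, -0.7, 0], [0, 0.7, -0.7, 0]]]}}

```text
t: 1.55
tool_pos: [0.3793, -0.7931, 0.443]
ee_rot: [3.14, -0.015, 0.435]
contact_force: [-5.8, -4.8, 0.5]
gripper_width: 0.0874
finger_force: 0.0
```

Call:
{"method": "send_rows", "body": {"moves": [[[0, 0.7, -0.7, 0], [0, 0.7, -0.7, 0], [0, 0.7, -0.7, 0], [0, 0.7, -0.7, 0]]]}}

```text
t: 2.05
tool_pos: [0.3828, -0.8097, 0.5043]
ee_rot: [3.027, -0.013, 0.431]
contact_force: [0.5, -0.2, 0.9]
gripper_width: 0.0876
finger_force: 0.0
```

```bash
python3 -c "
from h import *
s=read_state();print(np.round(s['joint_pos'],3),s['tool_pos'],s['ee_rot'])"
```

```text
[ 0.965  0.98   1.053  0.241 -0.956  1.915  0.05 ] [ 0.38275476 -0.80971244  0.50430773] [ 3.02654695 -0.01310221  0.43118802]
```

Call:
{"method": "send_rows", "body": {"moves": [[[0, 0.8, -0.8, 0], [0, 0.8, -0.8, 0], [0, 0.8, -0.8, 0], [0, 0.8, -0.8, 0], [0, 0.8, -0.8, 0], [0, 0.8, -0.8, 0]]]}}

```text
t: 2.8
tool_pos: [0.3651, -0.7848, 0.6385]
ee_rot: [2.838, -0.018, 0.432]
contact_force: [0.4, -0.7, -0.2]
gripper_width: 0.088
finger_force: 0.0
```

```bash
python3 -c "
from h import *
s=read_state();print(np.round(s['joint_pos'],3),s['tool_pos'],s['ee_rot'])"
```

```text
[ 0.95   0.875  1.454  0.242 -1.32   1.915  0.084] [ 0.36509726 -0.78482139  0.63851296] [ 2.83775628 -0.01840694  0.43185203]
```

```bash
cat > kin.py <<'E'
from h import *
from scipy.optimize import least_squares
D=[([1.007,.478,.022,1.556,-.011,1.109,-.083],[.297,-.606,.239],[-3.14,0,.456]),
([.965,.98,1.053,.241,-.956,1.915,.05],[.3828,-.8097,.5043],[3.0265,-.0131,.4312]),
([.95,.875,1.454,.242,-1.32,1.915,.084],[.3651,-.7848,.6385],[2.8378,-.0184,.4319])]
def fk(q,p):
    R=Ro.from_euler("ZYZYZYZ",np.r_[q[0]+p[4],q[1:]]); 
    x=np.array([0,0,p[0]])
    r=Ro.from_euler("ZY",[q[0]+p[4],q[1]]); x=x+r.apply([p[5],0,p[1]])
    r=r*Ro.from_euler("ZY",q[2:4]); x=x+r.apply([p[6],0,p[2]])
    r=r*Ro.from_euler("ZY",q[4:6]); x=x+r.apply([p[7],0,p[3]])
    return x,r*Ro.from_euler("ZY",[q[6],0])*Ro.from_euler("z",p[8])
def res(p):
    o=[]
    for q,x,e in D:
        X,R=fk(np.array(q),p); o+=list(X-x)+list(.3*(R*Ro.from_euler("xyz",e).inv()).as_rotvec())
    return np.r_[o,1e-3*np.array(p)[5:8]]
E
python3 - <<'E'
from kin import *
best=min((least_squares(res,[.3,.4,.4,.3,-2.12,0,0,0,y]) for y in(0,1.57,3.14,-1.57)),key=lambda r:r.cost)
np.set_printoptions(precision=4,suppress=True)
print(best.x,best.cost,best.fun)
E
```

```text
Traceback (most recent call last):
  File "kin.py", line 16, in res
    X,R=fk(np.array(q),p); o+=list(X-x)+list(.3*(R*Ro.from_euler("xyz",e).inv()).as_rotvec())
        ~~^^^^^^^^^^^^^^^
  File "kin.py", line 7, in fk
    R=Ro.from_euler("ZYZYZYZ",np.r_[q[0]+p[4],q[1:]]);
  File "scipy/spatial/transform/_rotation.pyx", line 1413, in scipy.spatial.transform._rotation.Rotation.from_euler
ValueError: Expected axis specification to be a non-empty string of upto 3 characters, got ZYZYZYZ
```

```bash
sed -i '/ZYZYZYZ/d' kin.py
python3 - <<'E'
from kin import *
best=min((least_squares(res,[.3,.4,.4,.3,o,0,0,0,y]) for y in(0,1.57,3.14,-1.57) for o in (-2.12,1.02)),key=lambda r:r.cost)
np.set_printoptions(precision=4,suppress=True)
print(best.x,best.cost,best.fun)
E
```

```text
[ 0.0693  0.4836  0.3942  0.3087 -2.1488 -0.2561 -0.1204 -0.2738 -4.5966] 0.0002450908268099463 [-0.0024 -0.0012 -0.     -0.0001 -0.0001 -0.0106 -0.0046 -0.0028  0.0103
 -0.0019  0.0033  0.0046  0.0073  0.0027 -0.0103 -0.0003  0.0007  0.0056
 -0.0003 -0.0001 -0.0003]
```

```bash
python3 - <<'E'
import kin; from kin import *
import itertools
np.set_printoptions(precision=4,suppress=True)
D0=[(np.array(q),x,e) for q,x,e in D]
out=[]
for s3,s5,s7,s1 in itertools.product((1,-1),repeat=4):
    S=np.array([s1,1,s3,1,s5,1,s7]); kin.D[:]=[(q*S,x,e) for q,x,e in D0]
    for y in(0,1.57,3.14,-1.57):
      for o in(-2.12,1.02,-.1,3.04):
        f=lambda p:res(np.r_[p[:5],0,0,0,p[5]])
        r=least_squares(f,[.3,.4,.4,.3,o,y]); out.append((r.cost,(s1,s3,s5,s7),r.x,r.fun))
out.sort(key=lambda t:t[0])
for o in out[:40:8]: print(o[0],o[1],o[2])
print(out[0][3])
E
```

```text
0.0004546301557045636 (-1, -1, -1, -1) [ 0.2832  0.5216  0.4861  0.2871 -0.0546  1.5172]
0.00045463015570475294 (-1, -1, -1, -1) [ 0.2832  0.5216  0.4861  0.2871 -0.0546  1.5172]
0.0014091267420958216 (1, 1, 1, 1) [0.2785 0.5255 0.4834 0.2845 4.0823 1.6355]
0.0032369976152922687 (-1, -1, -1, 1) [ 0.2829  0.5218  0.486   0.2869 -0.0549  1.4829]
0.0032369976152927154 (-1, -1, -1, 1) [ 0.2829  0.5218  0.486   0.2869 -0.0549  1.4829]
[ 0.0224  0.0119  0.0031 -0.0001  0.     -0.0002 -0.0042 -0.0028 -0.0004
 -0.001   0.0017 -0.0004 -0.0126 -0.0061 -0.0027 -0.0021  0.0042 -0.0011
  0.      0.      0.    ]
```

```bash
cat > kin.py <<'E'
from h import *
from scipy.optimize import least_squares
S=np.array([-1,1,-1,1,-1,1,-1])
D=[([1.007,.478,.022,1.556,-.011,1.109,-.083],[.297,-.606,.239],[-3.14,0,.456]),
([.965,.98,1.053,.241,-.956,1.915,.05],[.3828,-.8097,.5043],[3.0265,-.0131,.4312]),
([.95,.875,1.454,.242,-1.32,1.915,.084],[.3651,-.7848,.6385],[2.8378,-.0184,.4319])]
def fk(q,p):
    q=np.array(q)*S; r=Ro.from_euler("ZY",[q[0]+p[4],q[1]]); x=np.array([0,0,p[0]])+r.apply([p[5],0,p[1]])
    r=r*Ro.from_euler("ZY",q[2:4]); x=x+r.apply([p[6],0,p[2]])
    r=r*Ro.from_euler("ZY",q[4:6]); x=x+r.apply([p[7],0,p[3]])
    return x,r*Ro.from_euler("z",q[6]+p[8])
def res(p):
    o=[]
    for q,x,e in D:
        X,R=fk(q,p[:9]); o+=list(X-np.array(x)-p[9:12])+list(.3*(R*Ro.from_euler("xyz",e).inv()).as_rotvec())
    return np.r_[o,1e-3*np.array(p)[5:8],1e-3*p[9:12]]
def fit(): return least_squares(res,[.28,.52,.48,.28,-.05,0,0,0,1.52,0,0,0])
E
python3 - <<'E'
from kin import *
np.set_printoptions(precision=4,suppress=True)
r=fit();print(r.x,r.cost);print(r.fun)
E
```

```text
[ 0.3963  0.7337  0.7556  0.2808 -0.0007  0.333   0.0424  0.5011  1.5701
  0.1203 -0.0634 -0.    ] 2.3113302690590028e-07
[-0.     -0.      0.     -0.0001  0.0001  0.0001  0.      0.      0.
 -0.0001  0.0001 -0.     -0.     -0.     -0.      0.0001 -0.     -0.0001
  0.0003  0.      0.0005  0.0001 -0.0001 -0.    ]
```

Call:
{"method": "send_rows", "body": {"moves": [[[0, 1, -0.5, 0], [0, 1, -0.5, 0], [0, 1, -0.5, 0], [0, 1, -0.5, 0], [0, 1, -0.5, 0], [0, 1, -0.5, 0]]]}}

```text
t: 3.55
tool_pos: [0.344, -0.7567, 0.7139]
ee_rot: [2.748, -0.039, 0.439]
contact_force: [-0.3, -0.5, -0.4]
gripper_width: 0.0878
finger_force: 0.0
```

```bash
cat > st.py <<'E'
from h import *
s=read_state();print(round(s['t'],2),np.round(s['joint_pos'],4).tolist(),np.round(s['tool_pos'],4).tolist(),np.round(s['ee_rot'],4).tolist(),np.round(s['contact_force'],1))
E
python3 st.py
```

```text
3.55 [0.9538, 0.7845, 1.4543, 0.2419, -1.3273, 1.9152, 0.0887] [0.344, -0.7567, 0.7139] [2.7482, -0.039, 0.4393] [-0.3 -0.5 -0.4]
```

```bash
sed -i 's/^D=\[/D=[([0.9538,0.7845,1.4543,0.2419,-1.3273,1.9152,0.0887],[0.344,-0.7567,0.7139],[2.7482,-0.039,0.4393]),\n/' kin.py
cat >> kin.py <<'E'
LO=np.array([-2.96,-.34,-1.41,.24,-1.37,.17,-2.96]);HI=np.array([2.96,2.1,1.46,2.44,4.51,1.92,2.96])
LO=LO+.005;HI=HI-.005
def f2(q,p): x,R=fk(q,p[:9]); return x+p[9:12],R
def ik(x,R,q0,p,w,dq=.26,reg=1e-3):
    lo=np.maximum(LO,q0-dq);hi=np.minimum(HI,q0+dq);q0=np.clip(q0,lo+1e-6,hi-1e-6)
    def f(q):
        X,Q=f2(q,p);return np.r_[(X-x),w*(Q*R.inv()).as_rotvec(),reg*(q-q0)]
    return least_squares(f,q0,bounds=(lo,hi),xtol=1e-6).x
def sim(q,rows,p,w,**k):
    X,R=f2(q,p)
    for r in rows:
        X2=X+R.apply(.05*np.array(r[:3]));R2=R*Ro.from_euler("z",np.radians(8*r[3]))
        q=ik(X2,R2,np.array(q),p,w,**k);X,R=f2(q,p)
    return q,X,R
E
python3 - <<'E'
from kin import *
np.set_printoptions(precision=3,suppress=True)
r=fit();p=r.x;print(p,r.cost,abs(r.fun).max())
for w in(.1,.3,1,3):
    for q,n,row in((D[1][0],4,0),(D[2][0],6,[0,.8,-.8,0]),(D[3][0],6,[0,1,-.5,0])):
        if row==0: n,row=16,[0,.7,-.7,0]
        q,X,R=sim(q,[row]*n,p,w);print(w,q,X,R.as_euler("xyz"))
E
```

```text
[ 0.307  0.639  0.63   0.279 -0.006  0.152  0.006  0.256  1.565  0.085
 -0.02   0.   ] 1.763920877784217e-05 0.0038777950149782073
0.1 [ 1.065  0.513 -0.     0.245 -0.014  1.297 -0.056] [ 0.574 -0.905  0.885] [ 2.056 -0.054  0.487]
0.1 [ 1.073  0.584  0.     0.245 -0.013  1.38  -0.073] [ 0.57  -0.916  0.806] [ 2.21  -0.064  0.46 ]
0.1 [ 1.077  0.494  0.006  0.245 -0.01   1.229 -0.064] [ 0.565 -0.923  0.915] [ 1.969 -0.057  0.468]
0.3 [ 1.062  0.637  0.     0.245 -0.006  1.616 -0.056] [ 0.547 -0.855  0.749] [ 2.499 -0.035  0.467]
0.3 [ 1.071  0.676  0.     0.245 -0.009  1.653 -0.073] [ 0.541 -0.862  0.713] [ 2.576 -0.043  0.442]
0.3 [ 1.078  0.581  0.001  0.245 -0.002  1.51  -0.064] [ 0.539 -0.875  0.802] [ 2.337 -0.044  0.448]
1 [ 1.06   0.774 -0.     0.366 -0.     1.915 -0.055] [ 0.52  -0.806  0.615] [ 3.055 -0.005  0.456]
1 [ 1.07   0.779 -0.001  0.278 -0.004  1.915 -0.073] [ 0.515 -0.814  0.641] [ 2.973 -0.016  0.432]
1 [ 1.078  0.705  0.     0.245 -0.     1.826 -0.064] [ 0.509 -0.82   0.705] [ 2.776 -0.021  0.432]
3 [ 1.06   0.769  0.     0.447  0.     1.915 -0.055] [ 0.517 -0.801  0.591] [ 3.132 -0.     0.456]
3 [ 1.07   0.77  -0.002  0.334 -0.004  1.915 -0.073] [ 0.513 -0.81   0.63 ] [ 3.02  -0.013  0.431]
3 [ 1.078  0.722  0.     0.245  0.     1.864 -0.064] [ 0.506 -0.815  0.695] [ 2.831 -0.018  0.431]
```

Call:
{"method": "send_rows", "body": {"moves": [[[0, -0.7, 0.7, 0], [0, -0.7, 0.7, 0], [0, -0.7, 0.7, 0]]]}}

```text
t: 3.92
tool_pos: [0.3313, -0.718, 0.6086]
ee_rot: [2.724, -0.049, 0.432]
contact_force: [-0.6, 0.0, 0.8]
gripper_width: 0.0877
finger_force: 0.0
```

```bash
python3 st.py
```

```text
3.92 [0.448, 0.6459, 1.4143, 1.0159, -0.8904, 1.5498, 0.3687] [0.3313, -0.718, 0.6086] [2.7238, -0.0493, 0.4319] [-0.6  0.   0.8]
```

Call:
{"method": "send_rows", "body": {"moves": [[[0, -0.9, 0.3, 0], [0, -0.9, 0.3, 0], [0, -0.9, 0.3, 0], [0, -0.9, 0.3, 0]]]}}

```text
t: 4.42
tool_pos: [0.2784, -0.5882, 0.4808]
ee_rot: [2.724, -0.048, 0.431]
contact_force: [-1.2, 0.8, 2.7]
gripper_width: 0.0884
finger_force: 0.0
```

```bash
python3 st.py
```

```text
4.42 [-0.1414, 0.2301, 1.4441, 1.6499, -0.3646, 1.0649, 0.2159] [0.2784, -0.5882, 0.4808] [2.7243, -0.0483, 0.4314] [-1.2  0.8  2.7]
```

```bash
python3 - <<'E'
s=open('kin.py').read()
s=s.replace("D=[","D=[([0.448,0.6459,1.4143,1.0159,-0.8904,1.5498,0.3687],[0.3313,-0.718,0.6086],[2.7238,-0.0493,0.4319]),\n([-0.1414,0.2301,1.4441,1.6499,-0.3646,1.0649,0.2159],[0.2784,-0.5882,0.4808],[2.7243,-0.0483,0.4314]),\n",1)
s=s[:s.index("def fk")]+'''
P0=np.array([0,0,.3, 0,0,.45, 0,0,.45, 0,0,.28])
def fk(q,p):
    q=np.array(q)*S; r=Ro.from_euler("ZY",[q[0],q[1]]); x=p[:3]+r.apply(p[3:6])
    r=r*Ro.from_euler("ZY",q[2:4]); x=x+r.apply(p[6:9])
    r=r*Ro.from_euler("ZY",q[4:6]); x=x+r.apply(p[9:12])
    return x,r*Ro.from_euler("z",q[6]+np.pi/2)
f2=fk
def res(p):
    return np.r_[np.ravel([fk(q,p)[0]-np.array(x) for q,x,e in D]),1e-3*(p-P0)]
def fit(): return least_squares(res,P0)
'''+s[s.index("LO="):].replace("def f2(q,p): x,R=fk(q,p[:9]); return x+p[9:12],R\n","")
open('kin.py','w').write(s)
from kin import *
np.set_printoptions(precision=4,suppress=True)
r=fit();p=r.x;print(p,r.cost);print(r.fun)
print([np.round((fk(q,p)[1]*Ro.from_euler('xyz',e).inv()).as_rotvec(),3) for q,x,e in D])
E
```

```text
[-0.0001  0.0006  0.2869 -0.0001 -0.0307  0.5417 -0.0007 -0.0306  0.4735
  0.0005 -0.0012  0.3184] 1.4246830298653074e-07
[-0.0001  0.      0.      0.      0.      0.     -0.      0.      0.
  0.0001  0.0001 -0.0001 -0.0002 -0.0001  0.0002  0.0003 -0.     -0.0003
 -0.      0.     -0.     -0.     -0.      0.0001 -0.     -0.      0.
  0.     -0.      0.    ]
[array([0., 0., 0.]), array([ 0., -0., -0.]), array([0., 0., 0.]), array([-0.,  0.,  0.]), array([-0.,  0., -0.]), array([ 0., -0., -0.])]
```

```bash
sed -i '$a P=fit().x' kin.py; cat > feas.py <<'E'
from kin import *
np.set_printoptions(precision=2,suppress=True)
rng=np.random.default_rng(0)
# tool frame: z heading psi horizontal, y horizontal
def Rt(psi,flip,tilt=0): # tilt down
    z=np.array([np.cos(psi)*np.cos(tilt),np.sin(psi)*np.cos(tilt),-np.sin(tilt)]);y=np.array([-np.sin(psi),np.cos(psi),0.])*flip
    return Ro.from_matrix(np.array([np.cross(y,z),y,z]).T)
for nm,x in(("cup",[.479,-.044,.105]),("pre",[.33,-.05,.12]),("noz",[.687,.2,.235])):
  for psi in(-.6,-.3,0,.3,.6):
    for fl in(1,-1):
      b=None
      for k in range(25):
        q=ik(np.array(x),Rt(psi,fl),rng.uniform(LO,HI),P,.3,dq=9,reg=0)
        X,R=fk(q,P);e=np.linalg.norm(X-x)+(R*Rt(psi,fl).inv()).magnitude()
        if b is None or e<b[0]-1e-3 or (e<.002 and abs(q[2])<abs(b[1][2])): b=(e,q)
      print(nm,psi,fl,round(b[0],4),b[1])
E
python3 feas.py
python3 - <<'E'
from kin import *
np.set_printoptions(precision=3,suppress=True)
q0=D[2][0]
for w in(.1,.3,1):
  for reg in(1e-3,1e-2,.1):
    q,X,R=sim(q0,[[0,.7,-.7,0]]*6,P,w,reg=reg);print(w,reg,q,X,R.as_euler("xyz"))
    q,X,R=sim(q,[[0,.7,-.7,0]]*4,P,w,reg=reg);print(q,X,R.as_euler("xyz"))
    q,X,R=sim(q,[[0,.8,-.8,0]]*6,P,w,reg=reg);print(q,X,R.as_euler("xyz"))
E
```

```text
cup -0.6 1 0.0956 [-0.54  1.15 -0.24  2.43  1.71  1.91 -1.96]
cup -0.6 -1 0.0956 [-0.54  1.15 -0.24  2.43  1.71  1.91  1.18]
cup -0.3 1 0.1765 [ 0.97  2.09 -1.02  2.43  4.04  1.91  0.13]
cup -0.3 -1 0.1824 [ 0.96  2.09 -1.05  2.43  4.02  1.91 -2.95]
cup 0 1 0.2074 [ 1.64  2.09 -0.94  2.43  4.09  0.9  -0.05]
cup 0 -1 0.2113 [ 1.49  1.96 -0.89  2.43  4.13  1.1   2.95]
cup 0.3 1 0.1059 [ 1.9   2.03 -1.16  2.43  3.54  0.25  0.22]
cup 0.3 -1 0.1059 [ 1.9   2.03 -1.16  2.43  3.54  0.25 -2.92]
cup 0.6 1 0.0 [ 0.64  1.07 -0.03  2.43  4.38  1.67 -1.22]
cup 0.6 -1 0.0 [ 0.64  1.07 -0.03  2.43  4.38  1.67  1.92]
pre -0.6 1 0.2824 [-0.82  1.4  -0.37  2.43  1.17  1.91 -2.34]
pre -0.6 -1 0.2824 [-0.82  1.4  -0.37  2.43  1.17  1.91  0.8 ]
pre -0.3 1 0.3669 [ 1.19  2.09 -0.52  2.43  4.5   1.91 -0.02]
pre -0.3 -1 0.3838 [ 1.2   2.03 -0.46  2.43  4.5   1.91  2.95]
pre 0 1 0.3585 [ 1.05  1.79 -0.29  2.43  4.5   1.91 -0.4 ]
pre 0 -1 0.341 [ 2.22  2.09 -0.97  2.43  3.79  0.18 -2.95]
pre 0.3 1 0.1982 [ 2.07  1.92 -1.    2.43  4.5   0.18 -0.71]
pre 0.3 -1 0.1982 [ 2.07  1.92 -1.    2.43  4.5   0.18  2.43]

[... 2701 characters left out ...]
  0.44 ]
[ 0.92   0.415  0.741  0.245 -0.57   1.915  0.012] [ 0.262 -0.607  0.917] [ 2.53  -0.039  0.44 ]
1 0.01 [ 0.934  0.636  1.157  0.245 -1.005  1.915  0.065] [ 0.313 -0.703  0.797] [ 2.673 -0.039  0.439]
[ 0.928  0.547  0.976  0.245 -0.816  1.915  0.044] [ 0.294 -0.667  0.845] [ 2.622 -0.039  0.44 ]
[ 0.917  0.417  0.76   0.245 -0.586  1.915  0.015] [ 0.262 -0.607  0.917] [ 2.529 -0.039  0.44 ]
1 0.1 [ 0.935  0.674  1.377  0.245 -1.221  1.915  0.085] [ 0.319 -0.714  0.792] [ 2.661 -0.039  0.439]
[ 0.921  0.602  1.332  0.245 -1.156  1.915  0.08 ] [ 0.301 -0.682  0.84 ] [ 2.603 -0.039  0.439]
[ 0.887  0.482  1.271  0.245 -1.052  1.915  0.073] [ 0.269 -0.623  0.916] [ 2.504 -0.039  0.44 ]
```

```bash
cat > cal.py <<'E'
from kin import *
np.set_printoptions(precision=3,suppress=True)
q0=np.array(D[3][0]);assert q0[0]==1.007
seq=[([0,.7,-.7,0],6),([0,.7,-.7,0],4),([0,.8,-.8,0],6),([0,1,-.5,0],6),([0,-.7,.7,0],3),([0,-.9,.3,0],4)]
for w,reg,dq in((1,1e-2,.27),(3,1e-2,.27),(1,.1,.27),(3,.1,.27),(10,.1,.27),(3,.5,.27),(3,.1,.6)):
    print("w",w,reg,dq);q=q0
    for r,n in seq:
        q,X,R=sim(q,[r]*n,P,w,reg=reg,dq=dq);print(q,X,R.as_euler("xyz"))
E
python3 cal.py
sed -i 's/,("pre",\[.33,-.05,.12\])//; s/-.6,-.3,0,.3,.6/.5,.6,.8,1.,1.2/; s/-.044,.105/-.044,.118/;s/,.235\]/,.22]/' feas.py; python3 feas.py
```

```text
w 1 0.01 0.27
[ 0.979  0.898  0.314  0.41  -0.254  1.848 -0.007] [ 0.386 -0.787  0.444] [3.14  0.    0.456]
[ 0.987  0.933  0.445  0.252 -0.385  1.915 -0.01 ] [ 0.39  -0.794  0.49 ] [3.079 0.    0.456]
[ 0.964  0.855  0.605  0.245 -0.515  1.915  0.008] [ 0.381 -0.777  0.572] [2.978 0.    0.456]
[ 0.927  0.904  1.268  0.245 -1.129  1.892  0.081] [ 0.389 -0.792  0.594] [2.888 0.001 0.456]
[ 0.561  0.698  1.064  1.002 -0.674  1.485  0.286] [ 0.365 -0.743  0.481] [2.896 0.001 0.456]
[ 0.152  0.449  1.225  1.641 -0.516  1.127  0.352] [ 0.294 -0.6    0.38 ] [2.896 0.    0.456]
w 3 0.01 0.27
[ 0.976  0.9    0.328  0.41  -0.265  1.85  -0.004] [ 0.386 -0.787  0.444] [-3.141  0.     0.456]
[ 0.981  0.913  0.379  0.326 -0.317  1.915 -0.007] [ 0.384 -0.782  0.472] [3.134 0.    0.456]
[ 0.974  0.86   0.359  0.363 -0.288  1.915 -0.007] [ 0.377 -0.768  0.5  ] [3.12  0.    0.456]
[ 0.985  0.973  0.506  0.245 -0.446  1.915 -0.002] [ 0.393 -0.801  0.462] [3.106 0.    0.456]
[ 1.003  0.651  0.069  0.999 -0.04   1.458 -0.054] [ 0.358 -0.73   0.365] [3.107 0.    0.456]
[ 0.985  0.346  0.039  1.617 -0.01 
[... 3440 characters left out ...]
up 1.2 1 0.0 [ 0.76  0.98 -0.16  2.06 -1.25  1.48 -1.72]
cup 1.2 -1 0.0 [ 0.61  0.98  0.02  2.07 -1.32  1.61  1.48]
noz 0.5 1 0.0 [ 0.04  0.75 -0.35  2.3   3.42  1.39 -1.38]
noz 0.5 -1 0.0 [-0.6   0.8   0.4   2.34  3.32  1.58  1.28]
noz 0.6 1 0.0 [-0.28  0.74  0.11  2.29  3.54  1.5  -1.68]
noz 0.6 -1 0.0 [-0.19  0.73 -0.    2.29  3.56  1.46  1.52]
noz 0.8 1 0.0 [-0.25  0.77  0.23  2.21  3.84  1.54 -1.8 ]
noz 0.8 -1 0.0 [ 0.08  0.75 -0.18  2.18  3.91  1.33  1.51]
noz 1.0 1 0.0 [ 0.03  0.78 -0.01  2.07  4.18  1.41 -1.82]
noz 1.0 -1 0.0 [-0.03  0.78  0.06  2.08  4.16  1.45  1.3 ]
noz 1.2 1 0.0 [ 0.06  0.82  0.    1.93  4.43  1.45 -1.95]
noz 1.2 -1 0.0 [ 0.22  0.83 -0.21  1.92  4.5   1.32  1.21]
```

```bash
sed -i 's/^for w,reg,dq.*/for w,reg,dq in((.3,3e-3,.27),(.5,1e-3,.27),(.5,1e-2,.27),(.7,1e-2,.27),(.5,.03,.27)):/' cal.py; python3 cal.py
```

```text
w 0.3 0.003 0.27
[ 0.975  0.899  0.334  0.407 -0.27   1.838 -0.004] [ 0.388 -0.79   0.446] [3.126 0.    0.456]
[ 0.934  0.957  1.261  0.245 -1.142  1.79   0.08 ] [ 0.409 -0.834  0.555] [2.839 0.001 0.456]
[ 0.898  0.749  1.287  0.245 -1.133  1.528  0.076] [ 0.406 -0.827  0.79 ] [2.37  0.001 0.456]
[ 0.851  0.59   1.285  0.245 -1.095  1.208  0.075] [ 0.388 -0.789  1.014] [1.899 0.001 0.456]
[ 0.517  0.589  1.311  0.785 -1.031  0.888  0.341] [ 0.417 -0.848  0.881] [1.901 0.001 0.456]
[ 0.3    0.5    1.186  1.323 -1.125  0.475  0.71 ] [ 0.416 -0.847  0.692] [1.901 0.001 0.456]
w 0.5 0.001 0.27
[ 0.975  0.901  0.334  0.406 -0.27   1.845 -0.004] [ 0.387 -0.789  0.445] [3.134 0.    0.456]
[ 0.937  0.984  1.283  0.245 -1.159  1.909  0.085] [ 0.396 -0.807  0.524] [2.979 0.001 0.456]
[ 0.913  0.821  1.285  0.245 -1.133  1.792  0.079] [ 0.389 -0.793  0.678] [2.704 0.001 0.456]
[ 0.892  0.723  1.284  0.245 -1.118  1.594  0.075] [ 0.393 -0.801  0.798] [2.412 0.001 0.456]
[ 0.49   0.592  1.178  0.952 -0.773  1.195  0.295] [ 0.393 -0.8    0.658] [2.426 0.001 0.456]
[ 0.113  0.424  1.284  1.578 -0.
[... 1101 characters left out ...]
0.552] [2.718 0.001 0.456]
[ 0.061  0.527  1.436  1.632 -0.722  1.069  0.492] [ 0.312 -0.636  0.423] [2.718 0.001 0.456]
w 0.5 0.03 0.27
[ 1.023  0.865  0.084  0.447 -0.065  1.816 -0.053] [ 0.385 -0.785  0.444] [3.128 0.001 0.456]
[ 0.999  0.891  0.325  0.245 -0.273  1.855 -0.027] [ 0.395 -0.805  0.525] [2.98  0.001 0.456]
[ 0.942  0.756  0.674  0.245 -0.555  1.749  0.013] [ 0.389 -0.791  0.679] [2.706 0.003 0.456]
[ 0.904  0.681  0.91   0.245 -0.75   1.565  0.036] [ 0.393 -0.8    0.798] [2.414 0.003 0.455]
[ 0.563  0.531  0.959  0.927 -0.586  1.165  0.208] [ 0.393 -0.8    0.66 ] [2.434 0.002 0.455]
[ 0.248  0.321  1.024  1.546 -0.441  0.742  0.256] [ 0.35  -0.715  0.5  ] [2.44  0.001 0.456]
```

```bash
cat > plan.py <<'E'
from kin import *
import itertools
np.set_printoptions(precision=2,suppress=True,linewidth=150)
W,RG=.7,.01
def step(q,v,s=0.,rel=False):
    """v world shift in m"""
    X,R=fk(q,P); row=np.round(R.inv().apply(v)/.05,1); row=np.clip(row,-1,1)
    q2=ik(X+R.apply(row*.05),R*Ro.from_euler("z",np.radians(8*s)),np.array(q),P,W,reg=RG)
    return q2,np.r_[row,s]
def goto(q,T,n=40,step_=.05):
    rows=[]
    for i in range(n):
        X,_=fk(q,P);d=np.array(T)-X;L=np.linalg.norm(d)
        if L<.006:break
        q,r=step(q,d*min(1,step_/L));rows.append(r)
    return q,rows
def desc(q):
    X,R=fk(q,P);z=R.apply([0,0,1]);return f"q {q} X {X} zaz {np.arctan2(z[1],z[0]):.2f} el {np.arcsin(z[2]):.2f}"
DIRS=[np.array(d)/np.linalg.norm(d) for d in itertools.product((-1,0,1),repeat=3) if any(d)]
def greedy(q,zt,n,ok,look=2,mag=.05):
    rows=[];hist=[]
    for i in range(n):
        best=None
        for d in DIRS:
            qq=q
            for k in range(look): qq,r=step(qq,d*mag); r0=r if k==0 else r0; q1=qq if k==0 else q1
            X,R=fk(qq,P)
            if not ok(X,R): continue
            a=np.arccos(np.clip(R.apply([0,0,1])@zt,-1,1))
            if best is None or a<best[0]-1e-4: best=(a,q1,r0,d)
        if best is None: print("none");break
        q=best[1];rows.append(best[2]);hist.append((best[0],best[3]))
    return q,rows,hist
E
cat > p1.py <<'E'
from plan import *
q0=np.array([-0.1414,0.2301,1.4441,1.6499,-0.3646,1.0649,0.2159])
zt=np.array([np.cos(.65),np.sin(.65),0])
ok=lambda X,R: X[0]<.42 and X[2]>.25 and X[1]<.5
for S in([.3,.25,.5],[.3,-.1,.5],[.25,.3,.6]):
    q,rows=goto(q0,[.38,-.3,.48]);n=len(rows)
    q,rows=goto(q,S);n+=len(rows);print("S",S,n,desc(q))
    q2,rows,h=greedy(q,zt,30,ok)
    for i in range(0,30,6): print(round(h[i][0],2),h[i][1])
    print(desc(q2))
E
time timeout 560 python3 p1.py
```

```text
S [0.3, 0.25, 0.5] 18 q [-0.16 -0.07 -0.88  1.69  0.3   1.68 -2.17] X [0.3  0.25 0.5 ] zaz -1.02 el -1.17
1.61 [0.   0.71 0.71]
1.45 [0. 0. 1.]
1.28 [0. 0. 1.]
1.09 [0.   0.71 0.71]
0.91 [0. 0. 1.]
q [-1.42  0.03  0.52  0.43  0.4   1.91 -1.63] X [0.4  0.24 1.04] zaz 0.37 el -0.74
S [0.3, -0.1, 0.5] 23 q [ 0.15 -0.33 -0.25  1.9   0.26  1.56 -1.26] X [ 0.31 -0.1   0.5 ] zaz -1.45 el -1.23
1.74 [0. 1. 0.]
1.69 [0.   0.71 0.71]
1.55 [-0.71  0.    0.71]
1.41 [-0.71  0.    0.71]
1.26 [-0.71  0.    0.71]
q [-0.18 -0.33 -0.91  1.16  0.17  1.91 -2.08] X [0.13 0.31 0.8 ] zaz 0.08 el -1.06
S [0.25, 0.3, 0.6] 22 q [ 0.22 -0.02 -1.4   1.44  0.3   1.91 -2.26] X [0.25 0.3  0.6 ] zaz -1.01 el -1.19
1.56 [0.   0.71 0.71]
1.38 [0.   0.71 0.71]
1.22 [0. 0. 1.]
1.06 [0. 0. 1.]
0.88 [0. 0. 1.]
q [-1.75  0.17  1.22  0.34 -0.16  1.91 -1.73] X [0.35 0.35 1.04] zaz 0.58 el -0.76
real	1m54.943s
user	1m55.112s
sys	0m0.238s
```

```bash
cat > p2.py <<'E'
from plan import *
import plan,sys,json
plan.DIRS=[d for d in plan.DIRS if d[2]>=0]
q0=np.array([-0.1414,0.2301,1.4441,1.6499,-0.3646,1.0649,0.2159])
psi=.7
zt=np.array([np.cos(psi),np.sin(psi),0])
ok=lambda X,R: X[0]<.42 and X[2]>.25 and X[1]<.45
q,rows=goto(q0,[.38,-.3,.48]);print(len(rows))
q,r2=goto(q,[.25,.3,.6]);rows+=r2;print(len(rows),desc(q))
for k in range(9):
    q,r,h=greedy(q,zt,8,ok);rows+=r;print(len(rows),round(h[-1][0],2),desc(q),flush=True)
    if h[-1][0]<.03:break
json.dump([q.tolist(),np.array(rows).tolist()],open("p2.json","w"))
for T in([.3,.2,.8],[.3,.0,.6],[.35,-.2,.4],[.4,-.18,.2],[.402,-.108,.12],[.479,-.044,.12],[.479,-.044,.3],[.5,.1,.3],[.6,.13,.22],[.687,.2,.22]):
    q,r=goto(q,T);print(T,len(r),desc(q))
E
time timeout 570 python3 p2.py
```

```text
7
22 q [ 0.22 -0.02 -1.4   1.44  0.3   1.91 -2.26] X [0.25 0.3  0.6 ] zaz -1.01 el -1.19
30 1.37 q [-0.39 -0.   -0.86  1.21  0.35  1.91 -2.23] X [0.28 0.35 0.7 ] zaz -0.32 el -1.24
38 1.15 q [-0.01 -0.01 -1.19  0.94  0.37  1.91 -2.08] X [0.29 0.35 0.82] zaz 0.23 el -1.13
46 0.91 q [-1.07  0.02 -0.2   0.68  0.46  1.91 -2.02] X [0.32 0.37 0.94] zaz 0.51 el -0.93
54 0.68 q [-1.71  0.17  1.24  0.28 -0.21  1.91 -1.72] X [0.34 0.34 1.06] zaz 0.59 el -0.70
62 0.46 q [-2.84  0.09  1.45  0.25  0.66  1.91 -1.86] X [0.21 0.32 1.14] zaz 0.61 el -0.48
70 0.27 q [-2.95  0.08  1.45  0.25  0.81  1.75 -1.86] X [0.21 0.33 1.2 ] zaz 0.62 el -0.29
78 0.09 q [-2.7   0.1   1.31  0.25  0.75  1.51 -1.87] X [0.24 0.36 1.26] zaz 0.62 el -0.08
86 0.06 q [-2.95  0.22  1.45  0.36  0.85  1.46 -2.05] X [0.09 0.42 1.26] zaz 0.64 el 0.02
94 0.06 q [-2.95  0.22  1.45  0.36  0.85  1.46 -2.05] X [0.09 0.42 1.26] zaz 0.64 el 0.02
[0.3, 0.2, 0.8] 40 q [-2.4   0.04  1.45  0.69  0.4   1.91 -1.91] X [0.38 0.31 0.94] zaz 0.23 el -0.93
[0.3, 0.0, 0.6] 35 q [ 0.17 -0.33 -0.23  1.65 -0.07  1.74 -1.29] X [0.3 0.  0.6] zaz -0.01 
[... 205 characters left out ...]
az -0.01 el -1.49
[0.402, -0.108, 0.12] 3 q [ 0.11  0.2   0.01  2.32 -0.02  0.54 -1.09] X [ 0.4  -0.11  0.12] zaz -0.01 el -1.49
[0.479, -0.044, 0.12] 2 q [-0.03  0.29 -0.    2.18  0.01  0.59 -1.26] X [ 0.48 -0.05  0.12] zaz -0.01 el -1.49
[0.479, -0.044, 0.3] 4 q [-0.04  0.05 -0.    1.98  0.    1.02 -1.26] X [ 0.48 -0.04  0.3 ] zaz -0.01 el -1.49
[0.5, 0.1, 0.3] 3 q [-0.22  0.11 -0.13  1.91  0.05  1.04 -1.59] X [0.5 0.1 0.3] zaz -0.01 el -1.49
[0.6, 0.13, 0.22] 3 q [-0.24  0.36 -0.11  1.79  0.08  0.92 -1.61] X [0.6  0.13 0.22] zaz -0.01 el -1.49
[0.687, 0.2, 0.22] 3 q [-0.31  0.52 -0.1   1.53  0.1   1.02 -1.67] X [0.69 0.2  0.22] zaz -0.01 el -1.49
real	1m25.032s
user	1m24.839s
sys	0m0.273s
```

```bash
cat > f3.py <<'E'
from kin import *
import kin
np.set_printoptions(precision=2,suppress=True)
from feas import Rt
rng=np.random.default_rng(1)
kin.HI[4]=1.0
for psi in(1.1,1.3,1.45,1.6,1.8):
  for nm,x in(("cup",[.479,-.044,.118]),("noz",[.687,.2,.22])):
    b=None
    for el in (0,.1,-.1):
      for k in range(12):
        R0=Rt(psi,-1,-el);q=ik(np.array(x),R0,rng.uniform(LO,kin.HI),P,.3,dq=9,reg=0)
        X,R=fk(q,P);e=np.linalg.norm(X-x)+(R*R0.inv()).magnitude()
        if b is None or e<b[0]-1e-3 or (e<.002 and abs(q[2])<abs(b[1][2])): b=(e,q,el)
    print(nm,psi,round(b[0],3),b[1],b[2])
E
sed -i 's/^for nm/for nm,x in () and (/;t' feas.py; python3 - <<'E'
s=open('feas.py').read();i=s.index("for nm");open('feas.py','w').write(s[:i])
E
python3 f3.py
```

```text
cup 1.1 0.0 [ 0.74  0.9  -0.11  2.15 -1.36  1.4   1.46] -0.1
noz 1.1 0.0 [ 0.89  1.2  -1.22  1.95 -1.36  0.38  1.17] -0.1
cup 1.3 0.0 [ 0.61  1.05 -0.01  1.98 -1.24  1.7   1.46] 0.1
noz 1.3 0.0 [ 0.59  0.92 -0.72  1.82 -1.36  0.93  1.  ] -0.1
cup 1.45 0.0 [ 0.54  0.94  0.04  1.93 -1.12  1.62  1.34] -0.1
noz 1.45 0.0 [ 0.42  0.94 -0.47  1.7  -1.36  1.25  0.98] 0
cup 1.6 0.0 [ 0.57  0.96 -0.04  1.83 -0.99  1.63  1.26] -0.1
noz 1.6 0.0 [ 0.19  0.89 -0.16  1.6  -1.34  1.46  0.9 ] -0.1
cup 1.8 0.0 [ 0.47  1.    0.    1.72 -0.88  1.75  1.24] -0.1
noz 1.8 0.0 [ 0.06  0.96  0.01  1.44 -1.29  1.7   0.86] -0.1
```

```bash
nproc; cat > p3.py <<'E'
from plan import *
import plan
from multiprocessing import Pool
q0=np.array([-0.1414,0.2301,1.4441,1.6499,-0.3646,1.0649,0.2159])
psi=1.4
zt=np.array([np.cos(psi),np.sin(psi),0])
ok=lambda X,R: X[0]<.5 and .2<X[2]<1.3 and np.hypot(X[0],X[1])>.2
def run(S):
    q,r=goto(q0,S);n=len(r);s=f"S {S} {n} {desc(q)}\n"
    for k in range(3):
        q,r,h=greedy(q,zt,8,ok);s+=f"  {h[-1][0]:.2f} {h[-1][1]} {desc(q)}\n"
    return s
Ss=[[.28,-.5,.3],[.15,-.45,.4],[.0,-.5,.4],[.35,-.25,.4],[.4,0,.35],[.3,.3,.5],[.15,.45,.6],[.2,-.35,.6]]
for s in Pool().imap(run,Ss): print(s,flush=True)
E
export OMP_NUM_THREADS=1 OPENBLAS_NUM_THREADS=1; time timeout 400 python3 p3.py
```

```text
4
S [0.28, -0.5, 0.3] 4 q [-0.4   0.06  1.43  2.08 -0.09  0.63 -0.07] X [ 0.28 -0.5   0.3 ] zaz -1.03 el -1.15
  1.81 [-0.58  0.58  0.58] q [ 1.25 -0.33 -0.25  2.13 -0.09  0.99 -0.11] X [ 0.18 -0.34  0.39] zaz -1.02 el -1.23
  1.65 [-0.71  0.71  0.  ] q [ 1.5  -0.33 -0.27  2.14 -0.19  1.18  0.15] X [ 0.11 -0.31  0.38] zaz -0.74 el -1.39
  1.48 [-0.58  0.58  0.58] q [ 1.48 -0.33 -0.27  2.09 -0.19  1.41  0.13] X [ 0.1  -0.26  0.39] zaz 0.63 el -1.47

S [0.15, -0.45, 0.4] 5 q [ 0.38 -0.33  0.6   2.07  0.24  0.96 -0.26] X [ 0.15 -0.45  0.4 ] zaz -1.01 el -1.17
  1.71 [0. 1. 0.] q [ 1.6  -0.33 -0.28  2.2  -0.26  1.04  0.29] X [ 0.1  -0.33  0.35] zaz -0.80 el -1.30
  1.53 [0.   0.71 0.71] q [ 1.48 -0.33 -0.28  2.17 -0.25  1.24  0.17] X [ 0.12 -0.27  0.36] zaz -0.07 el -1.41
  1.36 [-0.58  0.58  0.58] q [ 1.51 -0.33 -0.28  2.17 -0.26  1.43  0.2 ] X [ 0.1  -0.21  0.36] zaz 0.97 el -1.36

S [0.0, -0.5, 0.4] 7 q [ 0.49 -0.33  0.86  2.02  0.14  0.96  0.17] X [ 0.  -0.5  0.4] zaz -1.02 el -1.16
  1.74 [0.58 0.58 0.58] q [ 2.06 -0.33 -0.27  2.1  -0.41  1.22  0.78] X [-0.01 -0.34  0.41] zaz -0.75 
[... 1722 characters left out ...]
.73] zaz 0.09 el -1.34
  1.25 [0. 0. 1.] q [-2.38  0.18  1.45  0.79 -0.02  1.91 -2.08] X [0.25 0.46 0.86] zaz 0.58 el -1.13
  1.03 [0. 0. 1.] q [-2.17  0.18  1.42  0.5  -0.11  1.91 -1.98] X [0.27 0.42 0.98] zaz 0.71 el -0.88

S [0.2, -0.35, 0.6] 8 q [ 0.97 -0.33 -0.07  1.7   0.02  1.4  -0.25] X [ 0.2  -0.35  0.6 ] zaz -1.01 el -1.19
  1.66 [0. 1. 0.] q [ 1.43 -0.33 -0.23  1.62 -0.15  1.67  0.03] X [ 0.13 -0.3   0.62] zaz -0.78 el -1.38
  1.49 [-0.58  0.58 -0.58] q [ 1.49 -0.33 -0.24  1.71 -0.17  1.77  0.1 ] X [ 0.1  -0.26  0.57] zaz 0.51 el -1.48
  1.33 [0. 1. 0.] q [ 1.4  -0.33 -0.25  1.82 -0.19  1.84  0.02] X [ 0.1  -0.2   0.53] zaz 1.50 el -1.35

real	1m31.954s
user	5m14.778s
sys	0m0.322s
```

```bash
date; ls -l --time-sort=yes --full-time pics | tail -1; cat > p4.py <<'E'
from plan import *
from multiprocessing import Pool
import json
q0=np.array([-0.1414,0.2301,1.4441,1.6499,-0.3646,1.0649,0.2159])
def run(a):
    S,psi,rmin=a
    zt=np.array([np.cos(psi),np.sin(psi),0])
    ok=lambda X,R: X[0]<.5 and .2<X[2]<1.3 and np.hypot(X[0],X[1])>rmin
    q,rows=goto(q0,S);s=f"S {a} {len(rows)} {desc(q)}\n"
    for k in range(9):
        q,r,h=greedy(q,zt,8,ok);rows+=r
        if k%2==0 or h[-1][0]<.05:s+=f"  {len(rows)} {h[-1][0]:.2f} {h[-1][1]} {desc(q)}\n"
        if h[-1][0]<.05:break
    for T in([.4,-.35,.35],[.45,-.2,.14],[.479,-.044,.12],[.479,-.044,.25],[.6,.0,.25],[.687,.2,.22]):
        q,r=goto(q,T);s+=f"   T {T} {len(r)} {desc(q)}\n"
    json.dump(np.array(rows).tolist(),open(f"p4_{S[0]}_{psi}_{rmin}.json","w"))
    return s
A=[([.15,-.45,.4],1.45,.2),([.15,-.45,.4],1.45,.3),([.2,-.35,.6],1.45,.22),([.0,-.5,.4],1.45,.3)]
for s in Pool(4).imap(run,A): print(s,flush=True)
E
export OMP_NUM_THREADS=1; timeout 400 python3 p4.py
```

```text
Sat Nov 28 23:33:38 UTC 2026
S ([0.15, -0.45, 0.4], 1.45, 0.2) 5 q [ 0.38 -0.33  0.6   2.07  0.24  0.96 -0.26] X [ 0.15 -0.45  0.4 ] zaz -1.01 el -1.17
  13 1.72 [0. 1. 0.] q [ 1.6  -0.33 -0.28  2.2  -0.26  1.04  0.29] X [ 0.1  -0.33  0.35] zaz -0.80 el -1.30
  29 1.37 [-0.58  0.58  0.58] q [ 1.46 -0.33 -0.28  2.19 -0.26  1.4   0.15] X [ 0.11 -0.21  0.35] zaz 0.98 el -1.37
  45 1.11 [-0.71  0.71  0.  ] q [ 0.78 -0.33 -0.27  2.06 -0.44  1.73 -0.52] X [ 0.21 -0.02  0.44] zaz 1.75 el -1.09
  61 1.07 [ 0.  0. -1.] q [ 0.38 -0.18 -0.32  2.36 -0.58  1.39 -0.7 ] X [0.19 0.1  0.29] zaz 2.08 el -0.94
  77 1.07 [ 0.  0. -1.] q [ 0.37 -0.18 -0.31  2.36 -0.58  1.39 -0.7 ] X [0.19 0.1  0.29] zaz 2.08 el -0.94
   T [0.4, -0.35, 0.35] 10 q [ 0.69  0.5   0.04  1.41 -0.22  1.83 -0.27] X [ 0.4  -0.35  0.35] zaz 2.08 el -0.94
   T [0.45, -0.2, 0.14] 5 q [ 0.53  0.62 -0.04  1.73 -0.31  1.36 -0.37] X [ 0.45 -0.2   0.14] zaz 2.08 el -0.94
   T [0.479, -0.044, 0.12] 4 q [ 0.35  0.59 -0.14  1.84 -0.41  1.19 -0.55] X [ 0.48 -0.04  0.12] zaz 2.08 el -0.94
   T [0.479, -0.044, 0.25] 3 q [ 0.35  0.42 -0.13  1.7
[... 3682 characters left out ...]
 -1.02  1.77  0.44] X [ 0.4  -0.35  0.35] zaz 0.95 el -0.56
   T [0.45, -0.2, 0.14] 6 q [ 0.47  0.66  0.48  2.13 -1.27  1.39  0.79] X [ 0.45 -0.2   0.14] zaz 0.95 el -0.56
   T [0.479, -0.044, 0.12] 4 q [ 0.82  0.57 -0.33  2.29 -1.36  0.85  0.72] X [ 0.48 -0.05  0.12] zaz 0.97 el -0.57
   T [0.479, -0.044, 0.25] 3 q [ 0.81  0.3  -0.31  2.24 -1.22  1.    0.37] X [ 0.48 -0.04  0.25] zaz 0.97 el -0.57
   T [0.6, 0.0, 0.25] 3 q [ 0.64  0.4  -0.37  2.06 -1.27  0.86  0.23] X [ 0.6  -0.    0.25] zaz 0.97 el -0.57
   T [0.687, 0.2, 0.22] 5 q [ 0.6   0.65 -0.88  1.97 -1.36  0.3   0.2 ] X [0.69 0.2  0.22] zaz 0.97 el -0.57
ls: unrecognized option '--time-sort=yes'
Try 'ls --help' for more information.
```

```bash
date; stat -c %y pics/scene0.png; cat > p5.py <<'E'
from plan import *
import plan
from multiprocessing import Pool
import json
plan.DIRS=[d for d in plan.DIRS if d[2]>=0 and (d[1]>0 or (d[1]==0 and d[0]<=0))]
q0=np.array([-0.1414,0.2301,1.4441,1.6499,-0.3646,1.0649,0.2159])
def run(a):
    S,psi=a
    zt=np.array([np.cos(psi),np.sin(psi),0])
    ok=lambda X,R: X[0]<.3 and .2<X[2]<1.35
    q,rows=goto(q0,[.38,-.3,.5],step_=.06);q,r=goto(q,[.4,.15,.5],step_=.06);rows+=r;q,r=goto(q,S,step_=.06);rows+=r
    s=f"S {a} {len(rows)} {desc(q)}\n"
    for k in range(8):
        q,r,h=greedy(q,zt,8,ok,mag=.06);rows+=r
        s+=f"  {len(rows)} {h[-1][0]:.2f} {h[-1][1]} {desc(q)}\n"
        if h[-1][0]<.05:break
    for T in([.2,.5,.7],[.35,.1,.5],[.4,-.35,.35],[.45,-.2,.14],[.479,-.044,.12],[.479,-.044,.25],[.6,.0,.25],[.687,.2,.22]):
        q,r=goto(q,T);s+=f"   T {T} {len(r)} {desc(q)}\n"
    return s
A=[([.1,.5,.5],1.45),([.1,.65,.6],1.45),([.1,.65,.4],1.45),([.15,.4,.7],1.45)]
for s in Pool(4).imap(run,A): print(s,flush=True)
E
export OMP_NUM_THREADS=1; timeout 400 python3 p5.py
```

```text
Sat Nov 28 23:35:52 UTC 2026
2026-11-28 23:17:26.272899235 +0000
S ([0.1, 0.5, 0.5], 1.45) 23 q [-1.17  0.29 -0.6   1.34  0.32  1.91 -2.86] X [0.1 0.5 0.5] zaz -1.00 el -1.18
  31 1.61 [0.   0.71 0.71] q [-2.16  0.42  1.09  1.   -0.09  1.91 -2.25] X [0.15 0.58 0.65] zaz -0.37 el -1.29
  39 1.32 [0.   0.71 0.71] q [-1.75  0.66  0.82  0.38 -0.23  1.91 -2.31] X [0.17 0.76 0.71] zaz 0.44 el -1.16
  47 1.08 [0.   0.71 0.71] q [-1.75  0.75  1.27  0.25 -0.67  1.77 -2.28] X [0.16 0.83 0.76] zaz 0.76 el -0.95
  55 0.84 [0.   0.71 0.71] q [-1.77  0.75  1.27  0.25 -0.67  1.53 -2.3 ] X [0.15 0.89 0.81] zaz 0.93 el -0.73
  63 0.60 [0.   0.71 0.71] q [-1.76  0.76  1.27  0.25 -0.69  1.27 -2.29] X [0.16 0.95 0.86] zaz 1.04 el -0.50
  71 0.39 [0.   0.71 0.71] q [-1.75  0.78  1.27  0.25 -0.7   1.   -2.3 ] X [0.15 1.   0.91] zaz 1.13 el -0.27
  79 0.24 [0.   0.71 0.71] q [-1.74  0.8   1.27  0.25 -0.72  0.75 -2.3 ] X [0.14 1.04 0.96] zaz 1.20 el -0.05
  87 0.20 [-0.71  0.71  0.  ] q [-1.97  0.95  1.34  0.25 -0.39  0.61 -2.68] X [-0.08  1.11  0.9 ] zaz 1.26 el 0.08
   T [0.2, 0.5, 0.7] 40 q [-0.74 -0.33 
[... 5712 characters left out ...]
 0.1  0.5 ] zaz 1.34 el -0.39
   T [0.4, -0.35, 0.35] 10 q [ 1.    0.62 -0.    1.52 -0.78  1.91  0.48] X [ 0.4  -0.35  0.35] zaz 1.34 el -0.39
   T [0.45, -0.2, 0.14] 5 q [ 0.87  0.78 -0.08  1.83 -0.86  1.47  0.7 ] X [ 0.45 -0.2   0.15] zaz 1.34 el -0.39
   T [0.479, -0.044, 0.12] 4 q [ 0.73  0.75 -0.2   2.04 -1.04  1.21  0.76] X [ 0.48 -0.05  0.12] zaz 1.34 el -0.39
   T [0.479, -0.044, 0.25] 3 q [ 0.72  0.51 -0.21  2.03 -1.03  1.35  0.55] X [ 0.48 -0.04  0.25] zaz 1.34 el -0.39
   T [0.6, 0.0, 0.25] 3 q [ 0.58  0.61 -0.25  1.84 -1.11  1.27  0.42] X [0.6  0.   0.25] zaz 1.34 el -0.39
   T [0.687, 0.2, 0.22] 5 q [ 0.31  0.69 -0.37  1.79 -1.3   0.97  0.38] X [0.69 0.2  0.22] zaz 1.34 el -0.39
```

```bash
cat > mv.py <<'E'
import sys,json
from plan import *
# usage: mv.py step x,y,z x,y,z ... : rows via waypoints from the current state
s=read_state();q=np.array(s['joint_pos']);print("now",round(s['t'],2),desc(q),np.round(s['contact_force'],1))
for a in sys.argv[2:]:
    q,r=goto(q,[float(v) for v in a.split(",")],step_=float(sys.argv[1]));print(len(r),json.dumps(np.array(r).tolist()));print(desc(q))
E
python3 mv.py .06 .38,-.3,.5 .4,.15,.5 .1,.65,.4
python3 - <<'E'
from h import *
b=calibration("side")
print(atz((150,275),b,-.9),atz((90,300),b,-.9),atz((150,275),b,-.7))
E
```

```text
now 4.42 q [-0.14  0.23  1.44  1.65 -0.36  1.06  0.22] X [ 0.28 -0.59  0.48] zaz -1.03 el -1.15 [-1.2  0.8  2.7]
6 [[0.8, -0.8, -0.4, 0.0], [0.8, -0.8, -0.4, 0.0], [0.7, -0.9, -0.4, 0.0], [0.8, -0.8, -0.4, 0.0], [0.7, -0.9, -0.4, 0.0], [0.6, -0.6, -0.3, 0.0]]
q [-0.29 -0.29  0.51  1.84  0.43  1.29 -0.98] X [ 0.38 -0.3   0.5 ] zaz -1.00 el -1.18
8 [[0.6, -1.0, -0.4, 0.0], [0.6, -1.0, -0.4, 0.0], [0.5, -1.0, -0.4, 0.0], [0.6, -1.0, -0.4, 0.0], [0.5, -1.0, -0.4, 0.0], [0.6, -1.0, -0.3, 0.0], [0.5, -1.0, -0.4, 0.0], [0.3, -0.5, -0.1, 0.0]]
q [-0.56 -0.09 -0.21  1.74  0.36  1.58 -1.92] X [0.4  0.15 0.5 ] zaz -1.00 el -1.18
12 [[-0.1, -1.0, -0.3, 0.0], [-0.1, -1.0, -0.3, 0.0], [-0.1, -1.0, -0.2, 0.0], [-0.1, -1.0, -0.3, 0.0], [-0.1, -1.0, -0.2, 0.0], [-0.1, -1.0, -0.2, 0.0], [-0.1, -1.0, -0.2, 0.0], [-0.1, -1.0, -0.2, 0.0], [-0.2, -1.0, -0.2, 0.0], [-0.1, -1.0, -0.2, 0.0], [-0.1, -1.0, -0.3, 0.0], [-0.1, -0.5, -0.0, 0.0]]
q [-1.32  0.59 -0.53  1.12  0.42  1.86 -2.91] X [0.1  0.65 0.4 ] zaz -1.00 el -1.18
[ 0.12716554  1.19213447 -0.9       ] [-0.13506189  1.13245817 -0.9       ] [ 0.14416186  0.99314622 -0.7       ]
```

Call:
{"method": "send_rows", "body": {"moves": [[[0.8, -0.8, -0.4, 0], [0.8, -0.8, -0.4, 0], [0.7, -0.9, -0.4, 0], [0.8, -0.8, -0.4, 0], [0.7, -0.9, -0.4, 0], [0.6, -0.6, -0.3, 0], [0.6, -1, -0.4, 0], [0.6, -1, -0.4, 0], [0.5, -1, -0.4, 0], [0.6, -1, -0.4, 0], [0.5, -1, -0.4, 0], [0.6, -1, -0.3, 0], [0.5, -1, -0.4, 0], [0.3, -0.5, -0.1, 0]]]}}

```text
t: 6.18
tool_pos: [0.3703, 0.1546, 0.5159]
ee_rot: [2.797, -0.056, 0.433]
contact_force: [0.2, 0.1, 0.3]
gripper_width: 0.0878
finger_force: 0.0
```

```bash
python3 mv.py .06 .3,.3,.58 .15,.4,.66
```

```text
now 6.17 q [-0.11 -0.14 -0.61  1.71  0.27  1.59 -1.86] X [0.37 0.16 0.52] zaz -0.98 el -1.22 [0.2 0.1 0.3]
3 [[0.0, -0.9, -0.8, 0.0], [0.0, -0.9, -0.8, 0.0], [0.0, -0.8, -0.7, 0.0]]
q [-0.31  0.02 -0.84  1.45  0.32  1.86 -2.24] X [0.3  0.3  0.58] zaz -0.98 el -1.22
11 [[-0.5, -0.7, -0.8, 0.0], [-0.5, -0.7, -0.8, 0.0], [-0.4, -0.5, -1.0, 0.0], [-0.3, -0.3, -1.0, 0.0], [-0.1, -0.1, -1.0, 0.0], [0.0, 0.0, -0.9, 0.0], [0.0, 0.0, -0.6, 0.0], [0.0, 0.0, -0.4, 0.0], [0.1, 0.0, -0.3, 0.0], [-0.0, -0.0, -0.2, 0.0], [-0.0, -0.0, -0.2, 0.0]]
q [-0.74 -0.01 -0.76  1.29  0.25  1.91 -2.54] X [0.15 0.4  0.66] zaz -0.33 el -1.32
```

```bash
cat > gr.py <<'E'
import sys,json
from plan import *
import plan
plan.DIRS=[d for d in plan.DIRS if d[2]>=0]
n=int(sys.argv[1]);psi=float(sys.argv[2])
s=read_state();q=np.array(s['joint_pos']);print("now",round(s['t'],2),desc(q),np.round(s['contact_force'],1))
rows=[]
for a in sys.argv[3:]:
    q,r=goto(q,[float(v) for v in a.split(",")],step_=.06,n=7);rows+=r
zt=np.array([np.cos(psi),np.sin(psi),0]);print(desc(q))
ok=lambda X,R: X[0]<.3 and .2<X[2]<1.35 and X[1]<.55
while len(rows)<n:
    q,r,h=greedy(q,zt,min(5,n-len(rows)),ok,mag=.06);rows+=r;print(len(rows),round(h[-1][0],2),h[-1][1],desc(q))
    if h[-1][0]<.03:break
print(json.dumps(np.array(rows).tolist()))
for T in([.1,.45,.95],[.2,.3,.75],[.35,.1,.5],[.4,-.35,.35],[.45,-.2,.14],[.479,-.044,.12]):
    q,r=goto(q,T,n=25,step_=.06);print(T,len(r),desc(q))
E
time OMP_NUM_THREADS=1 python3 gr.py 30 1.45 .3,.3,.58 .15,.4,.68
```

```text
now 6.17 q [-0.11 -0.14 -0.61  1.71  0.27  1.59 -1.86] X [0.37 0.16 0.52] zaz -0.98 el -1.22 [0.2 0.1 0.3]
q [-0.44 -0.01 -1.04  1.3   0.25  1.91 -2.52] X [0.15 0.39 0.65] zaz -0.38 el -1.31
15 1.44 [0. 0. 1.] q [-1.02  0.01 -0.45  1.1   0.29  1.91 -2.46] X [0.19 0.43 0.73] zaz 0.24 el -1.29
20 1.27 [0. 0. 1.] q [-0.81 -0.01 -0.55  0.92  0.27  1.91 -2.3 ] X [0.23 0.41 0.83] zaz 0.62 el -1.17
25 1.1 [0. 0. 1.] q [-0.97  0.   -0.31  0.7   0.27  1.91 -2.18] X [0.26 0.39 0.92] zaz 0.79 el -1.01
30 0.94 [0. 0. 1.] q [-1.74  0.04  0.64  0.46  0.15  1.91 -2.05] X [0.29 0.38 1.01] zaz 0.86 el -0.82
[[0.0, -0.9, -0.8, 0.0], [0.0, -0.9, -0.8, 0.0], [0.0, -0.8, -0.7, 0.0], [-0.5, -0.6, -0.9, 0.0], [-0.5, -0.6, -0.9, 0.0], [-0.3, -0.5, -1.0, 0.0], [-0.2, -0.4, -1.0, 0.0], [-0.1, -0.2, -1.0, 0.0], [0.1, -0.1, -1.0, 0.0], [0.0, -0.1, -0.8, 0.0], [0.5, -0.6, -0.9, 0.0], [0.2, 0.2, -1.0, 0.0], [0.3, 0.2, -1.0, 0.0], [0.6, -0.7, -0.8, 0.0], [0.3, 0.1, -1.0, 0.0], [0.3, 0.1, -1.0, 0.0], [0.3, 0.0, -1.0, 0.0], [0.4, 0.0, -1.0, 0.0], [0.4, -0.0, -1.0, 0.0], [0.4, -0.0, -1.0, 0.0], [0.5, -0.1, -1.0, 0.0]
[... 193 characters left out ...]
 [0.7, -0.3, -0.9, 0.0]]
[0.1, 0.45, 0.95] 4 q [-2.   -0.06  0.05  0.79  0.69  1.91 -2.58] X [0.1  0.45 0.95] zaz 0.87 el -0.83
[0.2, 0.3, 0.75] 20 q [-1.02 -0.33 -0.22  1.38  0.19  1.67 -2.27] X [0.2  0.31 0.75] zaz 0.66 el -1.09
[0.35, 0.1, 0.5] 17 q [ 0.08 -0.33 -0.25  1.9  -0.28  1.34 -1.21] X [0.36 0.1  0.5 ] zaz 0.85 el -1.26
[0.4, -0.35, 0.35] 9 q [ 0.43  0.18  0.42  1.77 -0.4   1.27 -0.1 ] X [ 0.4  -0.35  0.35] zaz 0.85 el -1.26
[0.45, -0.2, 0.14] 5 q [ 0.28  0.31  0.25  2.14 -0.59  0.72 -0.11] X [ 0.45 -0.2   0.14] zaz 0.85 el -1.26
[0.479, -0.044, 0.12] 3 q [-0.    0.28  0.15  2.24 -0.61  0.54 -0.41] X [ 0.48 -0.04  0.12] zaz 0.85 el -1.26
real	0m27.975s
user	0m27.701s
sys	0m0.177s
```

Call:
{"method": "send_rows", "body": {"moves": [[[0, -0.9, -0.8, 0], [0, -0.9, -0.8, 0], [0, -0.8, -0.7, 0], [-0.5, -0.6, -0.9, 0], [-0.5, -0.6, -0.9, 0], [-0.3, -0.5, -1, 0], [-0.2, -0.4, -1, 0], [-0.1, -0.2, -1, 0], [0.1, -0.1, -1, 0], [0, -0.1, -0.8, 0], [0.5, -0.6, -0.9, 0], [0.2, 0.2, -1, 0], [0.3, 0.2, -1, 0], [0.6, -0.7, -0.8, 0], [0.3, 0.1, -1, 0], [0.3, 0.1, -1, 0]]]}}

```text
t: 8.18
tool_pos: [0.2235, 0.3718, 0.7845]
ee_rot: [3.052, -0.335, 0.403]
contact_force: [-0.4, -0.3, -0.0]
gripper_width: 0.0879
finger_force: 0.0
```

```bash
sed -i 's/X\[0\]<.3 and/X[0]<.16 and/' gr.py;  OMP_NUM_THREADS=1 python3 gr.py 20 1.5 & sed 's/X\[0\]<.16 and/X[0]<.3 and/' gr.py >gr2.py;  OMP_NUM_THREADS=1 python3 gr2.py 21 1.5 .1,.5,.75 >g2.txt; wait; echo; cat g2.txt
```

```text
this script no longer has the robot

now 8.18 q [ 0.66 -0.27 -1.41  0.99 -0.07  1.92 -2.  ] X [0.22 0.37 0.79] zaz 0.14 el -1.22 [-0.4 -0.3 -0. ]
q [ 0.35 -0.33 -1.4   1.11 -0.1   1.75 -2.29] X [0.1  0.47 0.74] zaz 0.48 el -1.17
12 1.18 [0.   0.71 0.71] q [ 0.56 -0.33 -1.4   0.83 -0.26  1.84 -2.19] X [0.11 0.47 0.85] zaz 0.74 el -1.07
17 1.03 [0.   0.71 0.71] q [ 0.77 -0.33 -1.4   0.62 -0.46  1.88 -2.14] X [0.11 0.48 0.93] zaz 0.92 el -0.94
21 0.9 [0. 0. 1.] q [ 0.96 -0.3  -1.4   0.41 -0.62  1.91 -2.13] X [0.12 0.46 1.01] zaz 0.97 el -0.81
[[-0.5, -1.0, -0.0, 0.0], [-0.4, -1.0, -0.0, 0.0], [-0.1, -1.0, -0.1, 0.0], [0.2, -1.0, -0.2, 0.0], [0.4, -1.0, -0.2, 0.0], [0.4, -0.8, -0.1, 0.0], [0.3, -0.7, -0.1, 0.0], [0.6, -0.8, -0.6, 0.0], [0.6, -0.8, -0.6, 0.0], [0.7, -0.8, -0.6, 0.0], [0.7, -0.8, -0.5, 0.0], [0.7, -0.9, -0.5, 0.0], [0.7, -0.9, -0.5, 0.0], [0.7, -0.9, -0.4, 0.0], [0.7, -0.9, -0.4, 0.0], [0.7, -0.9, -0.4, 0.0], [0.7, -0.9, -0.3, 0.0], [0.7, -0.9, -0.3, 0.0], [0.7, -0.3, -1.0, 0.0], [0.7, -0.4, -0.9, 0.0], [0.7, -0.4, -0.9, 0.0]]
[0.1, 0.45, 0.95] 2 q [ 0.44 -0.33 -1.12  0.73 -0.43  1.75 -2.13] X [0.1  0.45 0.95] zaz 0.97 el -0.83
[0.2, 0.3, 0.75] 20 q [-0.83 -0.33 -0.22  1.37 -0.02  1.66 -2.16] X [0.2  0.3  0.75] zaz 0.94 el -1.13
[0.35, 0.1, 0.5] 9 q [ 0.18 -0.33 -0.25  1.91 -0.41  1.34 -1.11] X [0.36 0.1  0.5 ] zaz 1.03 el -1.18
[0.4, -0.35, 0.35] 9 q [ 0.54  0.23  0.35  1.73 -0.45  1.36 -0.08] X [ 0.4  -0.35  0.35] zaz 1.03 el -1.18
[0.45, -0.2, 0.14] 5 q [ 0.38  0.34  0.19  2.1  -0.64  0.82 -0.07] X [ 0.45 -0.2   0.14] zaz 1.03 el -1.18
[0.479, -0.044, 0.12] 3 q [ 0.14  0.32  0.07  2.22 -0.73  0.6  -0.28] X [ 0.48 -0.04  0.12] zaz 1.03 el -1.18Exception ignored in: <_io.TextIOWrapper mode='rw' encoding='UTF-8'>
Traceback (most recent call last):
BrokenPipeError: [Errno 32] Broken pipe
```

Call:
{"method": "send_rows", "body": {"moves": [[[-0.5, -1, 0, 0], [-0.4, -1, 0, 0], [-0.1, -1, -0.1, 0], [0.2, -1, -0.2, 0], [0.4, -1, -0.2, 0], [0.4, -0.8, -0.1, 0], [0.3, -0.7, -0.1, 0], [0.6, -0.8, -0.6, 0], [0.6, -0.8, -0.6, 0], [0.7, -0.8, -0.6, 0], [0.7, -0.8, -0.5, 0], [0.7, -0.9, -0.5, 0], [0.7, -0.9, -0.5, 0], [0.7, -0.9, -0.4, 0], [0.7, -0.9, -0.4, 0], [0.7, -0.9, -0.4, 0], [0.7, -0.9, -0.3, 0], [0.7, -0.9, -0.3, 0]]]}}

```text
t: 10.42
tool_pos: [0.0982, 0.4934, 1.0004]
ee_rot: [-2.672, -0.628, 0.338]
contact_force: [-0.4, -0.5, 0.8]
gripper_width: 0.0879
finger_force: 0.0
```

```bash
OMP_NUM_THREADS=1 python3 gr2.py 30 1.6; date
```

```text
now 10.43 q [ 1.04 -0.34 -1.41  0.39 -0.76  1.91 -2.16] X [0.1  0.49 1.  ] zaz 1.05 el -0.81 [-0.4 -0.5  0.8]
q [ 1.04 -0.34 -1.41  0.39 -0.76  1.91 -2.16] X [0.1  0.49 1.  ] zaz 1.05 el -0.81
5 0.75 [0.   0.71 0.71] q [ 1.26 -0.33 -1.4   0.25 -1.04  1.84 -2.2 ] X [0.1  0.52 1.06] zaz 1.13 el -0.65
10 0.62 [0. 0. 1.] q [ 1.3  -0.33 -1.14  0.25 -1.36  1.76 -2.17] X [0.1  0.52 1.1 ] zaz 1.18 el -0.50
15 0.51 [0. 0. 1.] q [ 1.23 -0.26 -1.07  0.25 -1.36  1.67 -2.15] X [0.1  0.47 1.17] zaz 1.19 el -0.35
20 0.43 [0. 0. 1.] q [ 1.12 -0.22 -0.96  0.25 -1.36  1.56 -2.14] X [0.1  0.43 1.22] zaz 1.20 el -0.19
25 0.39 [-0.71  0.    0.71] q [ 0.88 -0.21 -0.74  0.25 -1.36  1.46 -2.16] X [0.06 0.4  1.27] zaz 1.21 el -0.04
30 0.32 [-1.  0.  0.] q [ 0.47 -0.33 -0.89  0.25 -0.84  1.35 -2.37] X [-0.1   0.45  1.27] zaz 1.26 el 0.01
[[0.7, -0.9, -0.1, 0.0], [0.7, -1.0, -0.1, 0.0], [0.7, -1.0, -0.0, 0.0], [0.7, -1.0, 0.0, 0.0], [0.7, -1.0, 0.1, 0.0], [0.7, -1.0, 0.1, 0.0], [0.7, -0.9, 0.1, 0.0], [0.7, -0.9, 0.2, 0.0], [0.8, -0.6, -0.6, 0.0], [0.8, -0.6, -0.6, 0.0], [0.8, -0.6, -0.6, 0.0], [0.9, -0.6, -0.5
[... 404 characters left out ...]
 0.5, 0.0], [-0.7, -0.9, -0.4, 0.0]]
[0.1, 0.45, 0.95] 25 q [-1.63 -0.33 -0.21  1.29  0.7   1.26 -2.85] X [0.1  0.46 0.95] zaz 1.06 el -0.38
[0.2, 0.3, 0.75] 25 q [-1.13 -0.33 -0.22  1.39  0.31  1.64 -2.54] X [0.2  0.32 0.76] zaz 0.59 el -1.00
[0.35, 0.1, 0.5] 21 q [ 0.07 -0.33 -0.25  1.89 -0.27  1.34 -1.41] X [0.36 0.1  0.5 ] zaz 0.83 el -1.27
[0.4, -0.35, 0.35] 10 q [ 0.41  0.17  0.43  1.78 -0.39  1.26 -0.3 ] X [ 0.4  -0.35  0.35] zaz 0.83 el -1.27
[0.45, -0.2, 0.14] 5 q [ 0.26  0.31  0.26  2.15 -0.59  0.71 -0.31] X [ 0.45 -0.2   0.14] zaz 0.83 el -1.27
[0.479, -0.044, 0.12] 3 q [-0.03  0.28  0.17  2.24 -0.61  0.53 -0.62] X [ 0.48 -0.04  0.12] zaz 0.83 el -1.27
Sat Nov 28 23:39:17 UTC 2026
```

Call:
{"method": "send_rows", "body": {"moves": [[[0.7, -0.9, -0.1, 0], [0.7, -1, -0.1, 0], [0.7, -1, 0, 0], [0.7, -1, 0, 0], [0.7, -1, 0.1, 0], [0.7, -1, 0.1, 0]]]}}

```text
t: 11.18
tool_pos: [0.0925, 0.5149, 1.0371]
ee_rot: [-2.543, -0.643, 0.331]
contact_force: [-0.7, 0.0, 0.3]
gripper_width: 0.0877
finger_force: 0.0
```

```bash
cat > gr3.py <<'E'
import sys,json
from plan import *
from multiprocessing import Pool
s=read_state();q0=np.array(s['joint_pos']);print("now",round(s['t'],2),desc(q0))
def run(a):
    wp,psi,xm=a;q=q0;rows=[];o=f"{a}\n"
    if wp: q,rows=goto(q,wp,step_=.06,n=8)
    zt=np.array([np.cos(psi),np.sin(psi),0]);o+=desc(q)+"\n"
    ok=lambda X,R: X[0]<xm and X[2]<1.4 and -.6<X[1]<.6
    q,r,h=greedy(q,zt,28-len(rows),ok,mag=.06);rows+=r
    o+=f"{h[-1][0]:.2f} {desc(q)}\n"+json.dumps(np.array(rows)[:,:3].tolist())+"\n"
    for path in([[.2,.1,1.05],[.3,-.2,.8],[.4,-.35,.4]],[[.0,.0,1.2],[.2,-.3,.9],[.4,-.35,.4]],[[.3,-.3,1.0],[.4,-.35,.4]]):
        qq=q;n=0
        for T in path: qq,r=goto(qq,T,n=25,step_=.06);n+=len(r);o+=f"   {T} {n} {desc(qq)}\n"
    return o
A=[(None,1.6,.3),([0,.5,1.08],1.6,.1),([-.1,.45,1.1],1.7,.05),(None,2.,.3)]
if __name__=="__main__":
    for o in Pool(4).imap(run,A): print(o)
E
OMP_NUM_THREADS=1 python3 gr3.py
```

```text
now 11.18 q [ 1.31 -0.34 -1.41  0.24 -1.12  1.92 -2.2 ] X [0.09 0.52 1.04] zaz 1.18 el -0.72
(None, 1.6, 0.3)
q [ 1.31 -0.34 -1.41  0.24 -1.12  1.92 -2.2 ] X [0.09 0.52 1.04] zaz 1.18 el -0.72
0.16 q [ 0.6  -0.33 -1.4   0.4  -0.67  1.11 -2.35] X [-0.09  0.58  1.23] zaz 1.42 el -0.00
[[0.7, -1.0, 0.0], [0.7, -1.0, 0.1], [0.7, -0.9, 0.1], [0.7, -0.9, 0.1], [0.7, -0.9, 0.2], [0.7, -0.9, 0.2], [0.7, -0.9, 0.3], [0.7, -0.9, 0.3], [0.7, -0.9, 0.3], [0.7, -0.9, 0.4], [0.7, -0.9, 0.4], [0.7, -0.9, 0.4], [0.7, -0.9, 0.5], [0.7, -0.9, 0.5], [0.7, -0.9, 0.5], [0.9, -0.8, -0.3], [0.9, -0.8, -0.3], [0.9, -0.8, -0.2], [0.9, -0.8, -0.2], [0.9, -0.8, -0.2], [-0.6, -0.8, 0.6], [-0.6, -0.8, 0.6], [0.0, -1.0, 0.4], [0.0, -1.0, 0.5], [0.0, -1.0, 0.5], [0.0, -1.0, 0.5], [-0.6, -0.8, 0.7], [0.0, -1.0, 0.6]]
   [0.2, 0.1, 1.05] 18 q [-0.29 -0.33  0.47  1.13 -1.36  1.83 -1.43] X [0.2  0.1  1.05] zaz 1.47 el -0.17
   [0.3, -0.2, 0.8] 40 q [-0.49 -0.33  1.29  1.55 -1.15  1.91 -0.73] X [ 0.3 -0.2  0.8] zaz 1.08 el -0.13
   [0.4, -0.35, 0.4] 65 q [-0.51 -0.33  1.45  2.06 -0.81  1.19 -0.22] X [ 0.38 -0.29  0.44]
[... 4620 characters left out ...]
1.91 -0.75] X [ 0.31 -0.2   0.8 ] zaz 1.08 el -0.12
   [0.4, -0.35, 0.4] 64 q [-0.5  -0.33  1.45  2.06 -0.82  1.2  -0.23] X [ 0.38 -0.28  0.44] zaz 0.57 el -0.49
   [0.0, 0.0, 1.2] 25 q [-1.71 -0.33 -1.4   0.26  1.57  1.91 -2.49] X [-0.01  0.03  1.24] zaz 1.47 el -0.01
   [0.2, -0.3, 0.9] 50 q [-2.01 -0.33 -1.4   0.25  2.11  1.91 -2.29] X [0.15 0.02 1.26] zaz 1.27 el 0.03
   [0.4, -0.35, 0.4] 75 q [-2.4  -0.33 -1.4   0.25  2.87  1.91 -2.03] X [0.34 0.01 1.23] zaz 0.95 el -0.07
   [0.3, -0.3, 1.0] 25 q [-0.81 -0.33  1.45  1.15 -1.36  1.91 -1.18] X [ 0.31 -0.19  0.99] zaz 1.15 el -0.00
   [0.4, -0.35, 0.4] 50 q [-0.49 -0.33  1.45  2.09 -0.93  1.35 -0.25] X [ 0.36 -0.24  0.48] zaz 0.68 el -0.34
```

Call:
{"method": "send_rows", "body": {"moves": [[[0.7, -1, 0, 0], [0.7, -1, 0.1, 0], [0.7, -0.9, 0.1, 0], [0.7, -0.9, 0.1, 0], [0.7, -0.9, 0.2, 0], [0.7, -0.9, 0.2, 0], [0.7, -0.9, 0.3, 0], [0.7, -0.9, 0.3, 0], [0.7, -0.9, 0.3, 0], [0.7, -0.9, 0.4, 0], [0.7, -0.9, 0.4, 0], [0.7, -0.9, 0.4, 0], [0.7, -0.9, 0.5, 0], [0.7, -0.9, 0.5, 0], [0.7, -0.9, 0.5, 0], [0.6, -0.8, 0.6, 0], [0.6, -0.8, 0.6, 0]]]}}

```text
t: 13.3
tool_pos: [0.0717, 0.5314, 1.0415]
ee_rot: [-2.447, -0.568, 0.399]
contact_force: [0.2, 0.4, 0.5]
gripper_width: 0.0881
finger_force: 0.0
```

```bash
date; cat > ret.py <<'E'
import sys,json
from plan import *
from multiprocessing import Pool
s=read_state();q0=np.array(s['joint_pos']);print("now",round(s['t'],2),desc(q0),np.round(s['contact_force'],1))
rng=np.random.default_rng(int(sys.argv[1]))
G=[.42,-.3,.3]
def run(path):
    q=q0;n=0;o=""
    for T in path+[G]:
        q,r=goto(q,T,n=14,step_=.06);n+=len(r);o+=f"   {np.array(T)} {len(r)} {desc(q)}\n"
    X,R=fk(q,P);z=R.apply([0,0,1]);az=np.arctan2(z[1],z[0]);el=np.arcsin(z[2])
    return abs(el)+max(0,1.25-az)+max(0,az-1.65)+3*np.linalg.norm(X-G)+.003*n,n,o
if __name__=="__main__":
    B=[[[.2,.5,.7],[.35,.1,.5]],[[.2,.65,.6],[.35,.3,.5]],[[.2,.1,1.05],[.35,.1,.5]],[[.15,.6,.6]],[[.25,.3,.9],[.35,.1,.5]]]
    for i in range(75):
        a=[rng.uniform(.0,.3),rng.uniform(.3,.75),rng.uniform(.5,1.1)];b=[rng.uniform(.2,.42),rng.uniform(-.2,.5),rng.uniform(.35,.75)]
        B.append([a,b])
    res=sorted(Pool(4).imap(run,B),key=lambda t:t[0])
    for r in res[:3]: print(round(r[0],3),r[1]);print(r[2])
E
OMP_NUM_THREADS=1 timeout 150 python3 ret.py 0; date
```

```text
Sat Nov 28 23:41:01 UTC 2026
now 13.3 q [ 1.41 -0.34 -1.41  0.24 -1.37  1.92 -2.22] X [0.07 0.53 1.04] zaz 1.40 el -0.70 [0.2 0.4 0.5]
0.474 38
   [0.15 0.7  1.06] 14 q [ 0.79 -0.33 -1.4   0.83 -0.94  1.14 -1.99] X [0.14 0.66 1.03] zaz 1.38 el -0.31
   [0.28 0.2  0.48] 14 q [ 0.25 -0.29 -0.09  2.34 -1.26  1.47 -0.33] X [0.28 0.2  0.48] zaz 1.47 el -0.35
   [ 0.42 -0.3   0.3 ] 10 q [ 0.84  0.69  0.11  1.57 -0.79  1.91  0.2 ] X [ 0.42 -0.3   0.3 ] zaz 1.47 el -0.35

0.486 38
   [0.04 0.74 1.03] 14 q [ 0.54 -0.33 -1.4   0.9  -0.78  1.05 -2.1 ] X [0.04 0.68 1.  ] zaz 1.46 el -0.32
   [0.38 0.14 0.44] 14 q [-0.13 -0.16  0.19  2.17 -1.22  1.4  -0.42] X [0.36 0.21 0.5 ] zaz 1.50 el -0.36
   [ 0.42 -0.3   0.3 ] 10 q [ 0.84  0.69  0.08  1.56 -0.76  1.91  0.17] X [ 0.42 -0.3   0.3 ] zaz 1.50 el -0.36

0.487 35
   [0.3  0.68 0.97] 14 q [ 0.92 -0.33 -1.4   1.02 -1.02  1.1  -1.75] X [0.27 0.64 0.95] zaz 1.29 el -0.37
   [0.4  0.24 0.49] 11 q [-0.14 -0.22  0.07  2.24 -1.34  1.1  -0.4 ] X [0.4  0.24 0.49] zaz 1.29 el -0.37
   [ 0.42 -0.3   0.3 ] 10 q [ 0.67  0.66  0.4   1.68 -0.95  1.91  0.33] X [ 0.42 -0.3   0.3 ] zaz 1.29 el -0.37

Sat Nov 28 23:41:19 UTC 2026
```

```bash
sed -i 's/    for T in path+\[G\]:/    for i,T in enumerate(path+[G]):/; s/n=14,step_/n=24 if i==0 else 14,step_/; s/B=\[\[.*/B=[]/; s/range(75)/range(100)/; s/a=\[.*;b=.*/a=[rng.uniform(0,.25),rng.uniform(.6,.9),rng.uniform(.8,1.25)];b=[rng.uniform(.2,.42),rng.uniform(0,.35),rng.uniform(.35,.6)]/' ret.py; OMP_NUM_THREADS=1 timeout 150 python3 ret.py 1; date
```

```text
now 13.3 q [ 1.41 -0.34 -1.41  0.24 -1.37  1.92 -2.22] X [0.07 0.53 1.04] zaz 1.40 el -0.70 [0.2 0.4 0.5]
0.293 48
   [0.08 0.88 1.23] 24 q [ 0.68 -0.33 -1.4   0.79 -0.96  0.93 -2.03] X [0.07 0.68 1.11] zaz 1.45 el -0.09
   [0.42 0.01 0.56] 14 q [-0.26 -0.14  0.55  1.97 -1.32  1.71 -0.5 ] X [0.39 0.12 0.65] zaz 1.50 el -0.12
   [ 0.42 -0.3   0.3 ] 10 q [ 1.12  0.8  -0.31  1.53 -0.74  1.91  0.05] X [ 0.42 -0.3   0.3 ] zaz 1.48 el -0.14

0.306 48
   [0.05 0.79 1.16] 24 q [ 0.62 -0.33 -1.4   0.83 -0.93  0.9  -2.04] X [0.05 0.68 1.1 ] zaz 1.47 el -0.09
   [0.41 0.05 0.47] 14 q [-0.47 -0.15  0.62  2.11 -1.33  1.57 -0.4 ] X [0.38 0.18 0.58] zaz 1.52 el -0.14
   [ 0.42 -0.3   0.3 ] 10 q [ 1.12  0.81 -0.33  1.52 -0.71  1.91  0.02] X [ 0.42 -0.3   0.3 ] zaz 1.51 el -0.16

0.309 46
   [0.19 0.64 1.16] 24 q [ 1.1  -0.33 -1.4   0.61 -1.17  1.15 -1.98] X [0.18 0.62 1.15] zaz 1.31 el -0.13
   [0.38 0.06 0.51] 14 q [-0.08 -0.13  0.47  2.16 -1.3   1.62 -0.27] X [0.38 0.1  0.56] zaz 1.36 el -0.16
   [ 0.42 -0.3   0.3 ] 8 q [ 0.99  0.74 -0.05  1.61 -0.88  1.91  0.21] X [ 0.42 -0.3   0.3 ] zaz 1.36 el -0.17

Sat Nov 28 23:41:56 UTC 2026
```

```bash
sed -i 's/n=40,step_=.05):/n=20,step_=.05):/' plan.py; python3 mv.py .06 .08,.88,1.23
```

```text
now 13.3 q [ 1.41 -0.34 -1.41  0.24 -1.37  1.92 -2.22] X [0.07 0.53 1.04] zaz 1.40 el -0.70 [0.2 0.4 0.5]
20 [[0.7, -0.9, 0.4, 0.0], [0.7, -0.9, 0.5, 0.0], [0.7, -0.9, 0.5, 0.0], [0.6, -0.8, 0.6, 0.0], [0.6, -0.8, 0.6, 0.0], [0.6, -0.8, 0.6, 0.0], [0.6, -0.8, 0.7, 0.0], [0.6, -0.7, 0.7, 0.0], [0.6, -0.7, 0.8, 0.0], [0.6, -0.7, 0.8, 0.0], [0.5, -0.7, 0.8, 0.0], [0.5, -0.7, 0.9, 0.0], [0.5, -0.7, 0.9, 0.0], [0.5, -0.7, 0.8, 0.0], [0.5, -0.7, 0.8, 0.0], [0.6, -0.6, 0.8, 0.0], [0.5, -0.7, 0.9, 0.0], [0.5, -0.6, 0.9, 0.0], [0.5, -0.6, 0.9, 0.0], [0.5, -0.6, 0.9, 0.0]]
q [ 0.71 -0.33 -1.4   0.76 -0.94  1.04 -2.07] X [0.06 0.67 1.09] zaz 1.45 el -0.18
```

Call:
{"method": "send_rows", "body": {"moves": [[[0.6, -0.8, 0.6, 0], [0.6, -0.8, 0.6, 0], [0.6, -0.8, 0.6, 0], [0.6, -0.8, 0.7, 0], [0.6, -0.7, 0.7, 0], [0.6, -0.7, 0.8, 0]]]}}

```text
t: 14.05
tool_pos: [0.0618, 0.5391, 1.0494]
ee_rot: [-2.408, -0.578, 0.388]
contact_force: [0.2, 0.6, 0.5]
gripper_width: 0.0876
finger_force: 0.0
```

```bash
OMP_NUM_THREADS=1 timeout 150 python3 ret.py 2;python3 mv.py .06 .1,.85,1.23; date
```

```text
now 14.05 q [ 1.39 -0.34 -1.41  0.24 -1.37  1.88 -2.24] X [0.06 0.54 1.05] zaz 1.41 el -0.67 [0.2 0.6 0.5]
0.285 48
   [0.15 0.69 1.21] 24 q [ 0.99 -0.33 -1.4   0.63 -1.14  1.03 -2.  ] X [0.14 0.64 1.17] zaz 1.35 el -0.03
   [0.41 0.02 0.4 ] 14 q [-0.66 -0.25  0.75  2.17 -1.35  1.4  -0.38] X [0.39 0.17 0.59] zaz 1.42 el -0.10
   [ 0.42 -0.3   0.3 ] 10 q [ 1.05  0.77 -0.16  1.59 -0.84  1.91  0.15] X [ 0.42 -0.3   0.3 ] zaz 1.39 el -0.13

0.289 48
   [0.16 0.66 1.22] 24 q [ 1.09 -0.33 -1.4   0.56 -1.17  1.08 -2.03] X [0.16 0.62 1.19] zaz 1.32 el -0.03
   [0.38 0.05 0.4 ] 14 q [-0.57 -0.27  0.65  2.18 -1.35  1.37 -0.39] X [0.38 0.18 0.59] zaz 1.40 el -0.12
   [ 0.42 -0.3   0.3 ] 10 q [ 1.04  0.76 -0.13  1.59 -0.85  1.91  0.17] X [ 0.42 -0.3   0.3 ] zaz 1.38 el -0.14

0.299 48
   [0.2  0.75 1.18] 24 q [ 0.9  -0.33 -1.4   0.79 -1.11  0.94 -1.91] X [0.17 0.66 1.13] zaz 1.35 el -0.04
   [0.35 0.08 0.5 ] 14 q [-0.5  -0.28  0.64  2.21 -1.31  1.43 -0.39] X [0.36 0.16 0.58] zaz 1.43 el -0.13
   [ 0.42 -0.3   0.3 ] 10 q [ 1.05  0.77 -0.16  1.57 -0.83  1.91  0.14] X [ 0.42 -0.3   0.3 ] zaz 1.41 el -0.15

now 14.05 q [ 1.39 -0.34 -1.41  0.24 -1.37  1.88 -2.24] X [0.06 0.54 1.05] zaz 1.41 el -0.67 [0.2 0.6 0.5]
20 [[0.8, -0.8, 0.4, 0.0], [0.7, -0.8, 0.5, 0.0], [0.7, -0.8, 0.5, 0.0], [0.7, -0.8, 0.6, 0.0], [0.7, -0.8, 0.6, 0.0], [0.7, -0.7, 0.7, 0.0], [0.6, -0.7, 0.7, 0.0], [0.6, -0.7, 0.7, 0.0], [0.6, -0.7, 0.8, 0.0], [0.6, -0.7, 0.8, 0.0], [0.6, -0.7, 0.8, 0.0], [0.6, -0.7, 0.8, 0.0], [0.6, -0.7, 0.8, 0.0], [0.6, -0.7, 0.8, 0.0], [0.6, -0.7, 0.8, 0.0], [0.6, -0.7, 0.8, 0.0], [0.6, -0.6, 0.8, 0.0], [0.6, -0.6, 0.9, 0.0], [0.5, -0.6, 0.9, 0.0], [0.5, -0.6, 0.9, 0.0]]
q [ 0.75 -0.33 -1.4   0.75 -0.99  1.02 -2.04] X [0.08 0.66 1.11] zaz 1.43 el -0.14
Sat Nov 28 23:42:46 UTC 2026
```

Call:
{"method": "send_rows", "body": {"moves": [[[0.8, -0.9, 0.2, 0], [0.8, -0.9, 0.2, 0], [0.8, -0.9, 0.2, 0], [0.8, -0.9, 0.2, 0], [0.8, -0.9, 0.2, 0], [0.8, -0.9, 0.2, 0]]]}}

```text
t: 14.8
tool_pos: [0.0599, 0.5799, 1.1164]
ee_rot: [-2.135, -0.691, 0.223]
contact_force: [0.5, -0.0, -0.0]
gripper_width: 0.0878
finger_force: 0.0
```

```bash
python3 mv.py .06 .15,.69,1.21
```

```text
now 14.8 q [ 1.35 -0.34 -1.41  0.24 -1.37  1.63 -2.25] X [0.06 0.58 1.12] zaz 1.41 el -0.43 [ 0.5 -0.  -0. ]
20 [[1.0, -0.3, 0.5, 0.0], [1.0, -0.5, 0.6, 0.0], [0.9, -0.5, 0.6, 0.0], [0.8, -0.6, 0.7, 0.0], [0.8, -0.6, 0.7, 0.0], [0.7, -0.6, 0.8, 0.0], [0.7, -0.6, 0.8, 0.0], [0.7, -0.6, 0.8, 0.0], [0.6, -0.5, 0.9, 0.0], [0.7, -0.6, 0.8, 0.0], [0.6, -0.5, 0.9, 0.0], [0.6, -0.6, 0.9, 0.0], [0.6, -0.5, 0.9, 0.0], [0.6, -0.5, 0.9, 0.0], [0.6, -0.5, 0.9, 0.0], [0.5, -0.5, 1.0, 0.0], [0.5, -0.5, 1.0, 0.0], [0.5, -0.4, 1.0, 0.0], [0.5, -0.4, 0.9, 0.0], [0.4, -0.4, 0.9, 0.0]]
q [ 0.93 -0.33 -1.4   0.7  -1.16  0.91 -1.96] X [0.14 0.65 1.18] zaz 1.37 el 0.05
```

Call:
{"method": "send_rows", "body": {"moves": [[[0.8, -0.9, 0.2, 0], [0.8, -0.9, 0.2, 0], [0.8, -0.9, 0.2, 0], [0.8, -0.9, 0.2, 0], [0.8, -0.9, 0.2, 0], [0.8, -0.9, 0.2, 0], [0.8, -0.9, 0.2, 0], [0.8, -0.9, 0.2, 0], [0.8, -0.9, 0.2, 0], [0.8, -0.9, 0.2, 0], [0.8, -0.9, 0.2, 0], [0.8, -0.9, 0.2, 0]]]}}

```text
t: 16.3
tool_pos: [0.0477, 0.5999, 1.2708]
ee_rot: [-1.48, -0.773, -0.219]
contact_force: [-0.3, 0.4, 0.3]
gripper_width: 0.0876
finger_force: 0.0
```

```bash
cat > ret2.py <<'E'
import sys,json
from plan import *
from multiprocessing import Pool
s=read_state();q0=np.array(s['joint_pos']);print("now",round(s['t'],2),desc(q0),np.round(s['contact_force'],1))
rng=np.random.default_rng(0)
G=[.44,-.25,.25]
def run(path):
    q=q0;n=0;o="";R_=[]
    for i,T in enumerate(path+[G]):
        q,r=goto(q,T,n=16,step_=.06);n+=len(r);R_+=r;o+=f"   {np.array(T)} {len(r)} {desc(q)}\n"
    X,R=fk(q,P);z=R.apply([0,0,1]);az=np.arctan2(z[1],z[0]);el=np.arcsin(z[2])
    return abs(el)+max(0,1.25-az)+max(0,az-1.65)+3*np.linalg.norm(X-G)+.003*n,n,o,R_
if __name__=="__main__":
    B=[]
    for i in range(100):
        a=[rng.uniform(0,.3),rng.uniform(.2,.7),rng.uniform(.7,1.2)];b=[rng.uniform(.2,.42),rng.uniform(0,.35),rng.uniform(.35,.7)]
        B.append([a,b] if i%2 else [b])
    res=sorted(Pool(4).imap(run,B),key=lambda t:t[0])
    for r in res[:3]: print(round(r[0],3),r[1]);print(r[2])
    print(json.dumps(np.array(res[0][3])[:,:3].tolist()))
E
OMP_NUM_THREADS=1 timeout 150 python3 ret2.py;date
```

```text
now 16.3 q [ 1.29 -0.33 -1.41  0.24 -1.37  1.15 -2.26] X [0.05 0.6  1.27] zaz 1.41 el 0.06 [-0.3  0.4  0.3]
0.172 26
   [0.38 0.15 0.64] 16 q [-0.66 -0.25  0.82  2.07 -1.34  1.55 -0.47] X [0.38 0.14 0.64] zaz 1.48 el -0.04
   [ 0.44 -0.25  0.25] 10 q [ 0.88  0.83 -0.03  1.66 -0.9   1.91  0.26] X [ 0.44 -0.25  0.25] zaz 1.45 el -0.08

0.182 27
   [0.41 0.18 0.61] 16 q [-0.93 -0.24  1.    2.1  -1.36  1.44 -0.41] X [0.41 0.18 0.62] zaz 1.47 el -0.04
   [ 0.44 -0.25  0.25] 11 q [ 0.85  0.82  0.02  1.67 -0.92  1.91  0.28] X [ 0.44 -0.25  0.25] zaz 1.42 el -0.09

0.182 27
   [0.36 0.03 0.47] 16 q [-0.54 -0.26  0.69  2.09 -1.33  1.56 -0.48] X [0.36 0.15 0.64] zaz 1.50 el -0.06
   [ 0.44 -0.25  0.25] 11 q [ 0.88  0.84 -0.04  1.64 -0.87  1.91  0.26] X [ 0.44 -0.25  0.25] zaz 1.47 el -0.09

[[-0.2, 1.0, -0.6], [-0.2, 1.0, -0.6], [-0.2, 1.0, -0.6], [-0.3, 1.0, -0.6], [-0.3, 1.0, -0.6], [-0.3, 1.0, -0.6], [-0.3, 1.0, -0.6], [-0.4, 0.9, -0.6], [-0.4, 0.9, -0.7], [-0.5, 0.9, -0.7], [-0.5, 0.9, -0.7], [-0.6, 0.8, -0.6], [-0.6, 0.8, -0.6], [-0.7, 0.8, -0.6], [-0.6, 0.8, -0.7], [-0.4, 0.5, -0.4], [-0.5, 0.8, -0.8], [-0.5, 0.8, -0.8], [-0.5, 0.8, -0.8], [-0.4, 0.8, -0.8], [-0.4, 0.7, -0.8], [-0.4, 0.7, -0.8], [-0.4, 0.7, -0.8], [-0.4, 0.7, -0.8], [-0.4, 0.8, -0.8], [-0.4, 0.7, -0.9]]
Sat Nov 28 23:43:54 UTC 2026
```

Call:
{"method": "send_rows", "body": {"moves": [[[0.8, -0.9, 0.2, 0], [0.8, -0.9, 0.2, 0], [0.8, -0.9, 0.2, 0]]]}}

```text
t: 16.68
tool_pos: [0.0441, 0.5733, 1.3144]
ee_rot: [-1.318, -0.76, -0.322]
contact_force: [0.3, -0.7, 0.4]
gripper_width: 0.0875
finger_force: 0.0
```

```bash
sed -i 's/path+\[G\]/path+[G,[.46,-.17,.16]]/; s/^G=.*/G=[.46,-.2,.22]/; s/linalg.norm(X-G)/linalg.norm(X-[.46,-.17,.16])/' ret2.py; OMP_NUM_THREADS=1 timeout 150 python3 ret2.py;date
```

```text
now 16.68 q [ 1.27 -0.3  -1.41  0.24 -1.37  1.05 -2.25] X [0.04 0.57 1.31] zaz 1.43 el 0.18 [ 0.3 -0.7  0.4]
0.149 30
   [0.36 0.03 0.47] 16 q [-0.77 -0.33  0.75  1.98 -1.35  1.43 -0.63] X [0.38 0.18 0.71] zaz 1.52 el -0.01
   [ 0.46 -0.2   0.22] 12 q [ 0.73  0.87  0.09  1.71 -0.97  1.91  0.37] X [ 0.46 -0.2   0.22] zaz 1.47 el -0.05
   [ 0.46 -0.17  0.16] 2 q [ 0.7   0.95  0.07  1.75 -0.98  1.83  0.45] X [ 0.46 -0.17  0.16] zaz 1.47 el -0.05

0.159 30
   [0.38 0.15 0.64] 16 q [-0.82 -0.33  0.85  2.04 -1.35  1.44 -0.55] X [0.39 0.17 0.68] zaz 1.49 el -0.00
   [ 0.46 -0.2   0.22] 12 q [ 0.7   0.87  0.14  1.73 -1.    1.91  0.4 ] X [ 0.46 -0.2   0.22] zaz 1.44 el -0.06
   [ 0.46 -0.17  0.16] 2 q [ 0.68  0.95  0.12  1.77 -1.01  1.83  0.48] X [ 0.46 -0.17  0.16] zaz 1.44 el -0.06

0.163 30
   [0.33 0.1  0.59] 16 q [-0.63 -0.33  0.62  1.98 -1.36  1.46 -0.66] X [0.36 0.19 0.72] zaz 1.53 el -0.03
   [ 0.46 -0.2   0.22] 12 q [ 0.72  0.87  0.09  1.7  -0.96  1.91  0.37] X [ 0.46 -0.2   0.22] zaz 1.49 el -0.07
   [ 0.46 -0.17  0.16] 2 q [ 0.7   0.95  0.07  1.74 -0.96  1.82  0.46] X [ 0.46 -0.17  0.16] zaz 1.49 el -0.07

[[-0.3, 0.9, -0.7], [-0.3, 0.9, -0.7], [-0.3, 0.9, -0.7], [-0.3, 0.9, -0.7], [-0.3, 0.9, -0.7], [-0.4, 0.9, -0.7], [-0.4, 0.9, -0.7], [-0.4, 0.9, -0.7], [-0.5, 0.8, -0.7], [-0.5, 0.8, -0.7], [-0.6, 0.8, -0.7], [-0.6, 0.8, -0.7], [-0.7, 0.7, -0.7], [-0.7, 0.7, -0.6], [-0.7, 0.7, -0.6], [-0.8, 0.7, -0.6], [-0.5, 0.8, -0.7], [-0.5, 0.8, -0.7], [-0.5, 0.8, -0.7], [-0.5, 0.8, -0.7], [-0.5, 0.8, -0.7], [-0.5, 0.8, -0.7], [-0.5, 0.8, -0.8], [-0.4, 0.8, -0.7], [-0.5, 0.8, -0.7], [-0.4, 0.8, -0.8], [-0.5, 0.8, -0.7], [-0.2, 0.4, -0.4], [-0.7, 0.7, 0.6], [-0.1, 0.1, 0.1]]
Sat Nov 28 23:44:34 UTC 2026
```

Call:
{"method": "send_rows", "body": {"moves": [[[-0.3, 0.9, -0.7, 0], [-0.3, 0.9, -0.7, 0], [-0.3, 0.9, -0.7, 0], [-0.3, 0.9, -0.7, 0], [-0.3, 0.9, -0.7, 0], [-0.4, 0.9, -0.7, 0], [-0.4, 0.9, -0.7, 0], [-0.4, 0.9, -0.7, 0], [-0.5, 0.8, -0.7, 0], [-0.5, 0.8, -0.7, 0], [-0.6, 0.8, -0.7, 0], [-0.6, 0.8, -0.7, 0], [-0.7, 0.7, -0.7, 0], [-0.7, 0.7, -0.6, 0]]]}}

```text
t: 18.42
tool_pos: [0.0607, 0.4976, 1.1176]
ee_rot: [-1.465, -0.7, -0.324]
contact_force: [0.5, -0.3, -0.5]
gripper_width: 0.0879
finger_force: 0.0
```

```bash
OMP_NUM_THREADS=1 timeout 150 python3 ret2.py;date
```

```text
now 18.43 q [-1.45 -0.34 -0.24  1.23  0.58  0.69 -2.96] X [0.06 0.5  1.12] zaz 1.32 el 0.08 [ 0.5 -0.3 -0.5]
0.162 28
   [0.27 0.44 1.13] 4 q [-1.45 -0.33  0.27  1.17 -0.2   0.67 -2.2 ] X [0.27 0.44 1.13] zaz 1.31 el 0.08
   [0.35 0.1  0.62] 13 q [-0.42 -0.32  0.71  2.17 -1.3   1.53 -0.53] X [0.35 0.1  0.62] zaz 1.36 el -0.06
   [ 0.46 -0.2   0.22] 9 q [ 0.65  0.85  0.25  1.8  -1.08  1.91  0.36] X [ 0.46 -0.2   0.22] zaz 1.34 el -0.08
   [ 0.46 -0.17  0.16] 2 q [ 0.63  0.93  0.22  1.84 -1.1   1.84  0.45] X [ 0.46 -0.17  0.16] zaz 1.34 el -0.08

0.168 26
   [0.41 0.04 0.61] 16 q [-0.44 -0.2   0.79  2.03 -1.34  1.63 -0.55] X [0.4  0.08 0.65] zaz 1.36 el -0.06
   [ 0.46 -0.2   0.22] 9 q [ 0.65  0.85  0.24  1.8  -1.08  1.91  0.36] X [ 0.46 -0.2   0.22] zaz 1.35 el -0.07
   [ 0.46 -0.17  0.16] 1 q [ 0.63  0.93  0.22  1.83 -1.09  1.84  0.44] X [ 0.46 -0.17  0.16] zaz 1.35 el -0.07

0.179 29
   [0.18 0.46 1.12] 6 q [-0.82 -0.33 -0.2   1.21 -0.49  0.67 -2.13] X [0.19 0.46 1.12] zaz 1.31 el 0.06
   [0.34 0.09 0.68] 12 q [-0.33 -0.32  0.64  2.06 -1.31  1.62 -0.65] X [0.34 0.09 0.67] zaz 1.39 el -0.06
   [ 0.46 -0.2   0.22] 10 q [ 0.65  0.85  0.22  1.78 -1.06  1.91  0.35] X [ 0.46 -0.2   0.22] zaz 1.37 el -0.08
   [ 0.46 -0.17  0.16] 1 q [ 0.64  0.93  0.2   1.82 -1.07  1.84  0.43] X [ 0.46 -0.17  0.16] zaz 1.37 el -0.08

[[1.0, 0.7, -0.0], [0.9, 0.8, -0.1], [0.9, 0.8, -0.1], [0.7, 0.5, -0.1], [-0.4, 0.9, -0.7], [-0.4, 0.9, -0.7], [-0.4, 0.9, -0.7], [-0.4, 0.9, -0.7], [-0.5, 0.9, -0.7], [-0.5, 0.9, -0.7], [-0.6, 0.8, -0.6], [-0.7, 0.8, -0.6], [-0.7, 0.7, -0.6], [-0.8, 0.7, -0.6], [-0.8, 0.7, -0.6], [-0.9, 0.6, -0.5], [-0.2, 0.2, -0.2], [-0.3, 1.0, -0.6], [-0.3, 1.0, -0.6], [-0.3, 1.0, -0.6], [-0.3, 1.0, -0.6], [-0.3, 1.0, -0.6], [-0.3, 1.0, -0.6], [-0.3, 1.0, -0.6], [-0.4, 0.9, -0.6], [-0.3, 0.8, -0.6], [-0.7, 0.7, 0.6], [-0.1, 0.1, 0.1]]
Sat Nov 28 23:45:14 UTC 2026
```

Call:
{"method": "send_rows", "body": {"moves": [[[1, 0.7, 0, 0], [0.9, 0.8, -0.1, 0], [0.9, 0.8, -0.1, 0], [0.7, 0.5, -0.1, 0], [-0.4, 0.9, -0.7, 0], [-0.4, 0.9, -0.7, 0], [-0.4, 0.9, -0.7, 0], [-0.4, 0.9, -0.7, 0], [-0.5, 0.9, -0.7, 0], [-0.5, 0.9, -0.7, 0]]]}}

```text
t: 19.68
tool_pos: [0.2854, 0.3945, 1.0007]
ee_rot: [-1.698, -0.684, -0.133]
contact_force: [1.3, 0.3, -1.0]
gripper_width: 0.088
finger_force: 0.0
```

```bash
OMP_NUM_THREADS=1 timeout 150 python3 ret2.py;date
```

```text
now 19.68 q [ 0.05 -0.34 -0.34  1.38 -1.32  1.15 -1.5 ] X [0.29 0.4  1.  ] zaz 1.36 el -0.10 [ 1.3  0.3 -1. ]
0.186 20
   [0.41 0.04 0.61] 10 q [-0.1  -0.05  0.62  2.01 -1.31  1.81 -0.44] X [0.4  0.04 0.61] zaz 1.38 el -0.11
   [ 0.46 -0.2   0.22] 8 q [ 0.62  0.84  0.27  1.78 -1.06  1.91  0.33] X [ 0.46 -0.2   0.22] zaz 1.37 el -0.12
   [ 0.46 -0.17  0.16] 2 q [ 0.6   0.91  0.24  1.83 -1.08  1.82  0.43] X [ 0.46 -0.17  0.16] zaz 1.37 el -0.12

0.186 19
   [0.38 0.15 0.64] 8 q [-0.28 -0.25  0.47  2.08 -1.35  1.5  -0.61] X [0.38 0.15 0.64] zaz 1.38 el -0.12
   [ 0.46 -0.2   0.22] 9 q [ 0.61  0.83  0.28  1.78 -1.06  1.91  0.33] X [ 0.46 -0.2   0.22] zaz 1.38 el -0.12
   [ 0.46 -0.17  0.16] 2 q [ 0.6   0.92  0.25  1.81 -1.07  1.83  0.42] X [ 0.46 -0.17  0.16] zaz 1.38 el -0.12

0.194 20
   [0.41 0.18 0.61] 9 q [-0.59 -0.24  0.66  2.1  -1.36  1.36 -0.56] X [0.41 0.18 0.61] zaz 1.38 el -0.11
   [ 0.46 -0.2   0.22] 10 q [ 0.61  0.85  0.28  1.78 -1.06  1.91  0.34] X [ 0.46 -0.2   0.22] zaz 1.37 el -0.12
   [ 0.46 -0.17  0.16] 1 q [ 0.59  0.91  0.26  1.82 -1.08  1.84  0.42] X [ 0.46 -0.17  0.16] zaz 1.37 el -0.12

[[-0.3, 1.0, -0.6], [-0.3, 1.0, -0.6], [-0.3, 1.0, -0.6], [-0.4, 0.9, -0.6], [-0.4, 0.9, -0.6], [-0.4, 0.9, -0.7], [-0.3, 1.0, -0.6], [-0.4, 0.9, -0.7], [-0.3, 1.0, -0.6], [-0.1, 0.2, -0.2], [-0.5, 1.0, -0.5], [-0.5, 1.0, -0.5], [-0.5, 1.0, -0.5], [-0.5, 1.0, -0.5], [-0.5, 1.0, -0.5], [-0.4, 1.0, -0.5], [-0.5, 1.0, -0.4], [-0.2, 0.6, -0.3], [-0.7, 0.7, 0.7], [-0.1, 0.1, 0.1]]
Sat Nov 28 23:45:46 UTC 2026
```

Call:
{"method": "send_rows", "body": {"moves": [[[-0.3, 1, -0.6, 0], [-0.3, 1, -0.6, 0], [-0.3, 1, -0.6, 0], [-0.4, 0.9, -0.6, 0], [-0.4, 0.9, -0.6, 0], [-0.4, 0.9, -0.7, 0], [-0.3, 1, -0.6, 0], [-0.4, 0.9, -0.7, 0], [-0.3, 1, -0.6, 0]]]}}

```text
t: 20.8
tool_pos: [0.4014, 0.0458, 0.6138]
ee_rot: [-1.72, -0.679, -0.099]
contact_force: [0.6, 0.1, -0.5]
gripper_width: 0.0876
finger_force: 0.0
```

```bash
cat > gr4.py <<'E'
import sys,json
from plan import *
import plan
from multiprocessing import Pool
s=read_state();q0=np.array(s['joint_pos']);print("now",round(s['t'],2),desc(q0))
def run(wp):
    q=q0;o=f"{wp}\n"
    q,rows=goto(q,wp,step_=.06,n=16);n=len(rows);o+=f"{n} {desc(q)}\n"
    X,R=fk(q,P);z=R.apply([0,0,1]);psi=np.arctan2(z[1],z[0])
    zt=np.array([np.cos(psi)*np.cos(.04),np.sin(psi)*np.cos(.04),.04])
    ok=lambda X,R: X[0]<.5 and .2<X[2]<.9 and X[1]<.2
    for k in range(3):
        q,r,h=greedy(q,zt,3,ok,mag=.06);rows+=r;o+=f"  {h[-1][0]:.3f} {h[-1][1]} {desc(q)}\n"
        if h[-1][0]<.05: break
    o+=json.dumps(np.array(rows)[:,:3].tolist())+"\n"
    for T in([.46,-.2,.22],[.46,-.17,.16]):
        q,r=goto(q,T,n=16,step_=.06);o+=f"   {T} {len(r)} {desc(q)}\n"
    return o
if __name__=="__main__":
    for o in Pool(4).imap(run,[[.44,-.2,.3],[.38,-.35,.4],[.4,-.15,.6],[.3,-.3,.3]]): print(o)
E
OMP_NUM_THREADS=1 timeout 200 python3 gr4.py;date
```

```text
now 20.8 q [-0.16 -0.07  0.65  2.01 -1.31  1.79 -0.47] X [0.4  0.05 0.61] zaz 1.38 el -0.12
[0.44, -0.2, 0.3]
7 q [ 0.7   0.69  0.18  1.81 -1.02  1.91  0.21] X [ 0.44 -0.2   0.3 ] zaz 1.37 el -0.12
  0.164 [-1.  0.  0.] q [ 0.92  0.69  0.19  1.94 -0.77  1.91  0.42] X [ 0.29 -0.23  0.26] zaz 1.37 el -0.12
  0.164 [-1.  0.  0.] q [ 1.16  0.65  0.25  2.05 -0.46  1.91  0.63] X [ 0.12 -0.22  0.26] zaz 1.37 el -0.12
  0.164 [-1.  0.  0.] q [ 1.42  0.67  0.33  2.05 -0.12  1.91  0.84] X [-0.06 -0.22  0.26] zaz 1.37 el -0.12
[[-0.4, 0.9, -0.6], [-0.4, 0.9, -0.6], [-0.4, 0.9, -0.6], [-0.5, 0.9, -0.6], [-0.4, 0.9, -0.6], [-0.4, 1.0, -0.6], [-0.5, 0.9, -0.5], [-0.9, 0.3, -0.7], [-0.9, -0.7, -0.2], [-0.9, -0.7, -0.2], [-0.9, -0.7, -0.2], [-0.9, -0.7, -0.2], [-0.9, -0.7, -0.2], [-0.9, -0.7, -0.2], [-0.9, -0.7, -0.2], [-0.9, -0.7, -0.2]]
   [0.46, -0.2, 0.22] 9 q [ 0.77  0.81  0.06  1.78 -0.99  1.8   0.25] X [ 0.46 -0.2   0.22] zaz 1.37 el -0.12
   [0.46, -0.17, 0.16] 2 q [ 0.75  0.89  0.04  1.83 -1.01  1.71  0.35] X [ 0.46 -0.17  0.16] zaz 1.37 el -0.12

[0.38, -0.35, 0.4]
9 q [ 1.43  0.74 -0.61  
[... 2254 characters left out ...]
  0.184 [-1.  0.  0.] q [1.83 0.68 0.05 2.01 0.07 1.87 0.75] X [-0.15 -0.2   0.24] zaz 1.35 el -0.14
[[-0.6, 0.6, -0.8], [-0.6, 0.6, -0.8], [-0.6, 0.6, -0.8], [-0.6, 0.6, -0.9], [-0.6, 0.6, -0.9], [-0.6, 0.6, -0.9], [-0.5, 0.6, -0.9], [-0.6, 0.6, -0.9], [-0.3, 0.3, -0.4], [-1.0, 0.1, -0.1], [-1.0, -0.1, 0.6], [-0.9, -0.7, -0.3], [-0.9, -0.7, -0.3], [-0.7, -0.7, 0.6], [-0.9, -0.7, -0.3], [-0.9, -0.7, -0.3], [-0.7, -0.7, 0.6], [-0.9, -0.7, -0.3]]
   [0.46, -0.2, 0.22] 11 q [ 1.05  0.81 -0.31  1.78 -0.87  1.61  0.1 ] X [ 0.46 -0.2   0.22] zaz 1.35 el -0.14
   [0.46, -0.17, 0.16] 2 q [ 1.02  0.9  -0.31  1.82 -0.87  1.51  0.18] X [ 0.46 -0.17  0.16] zaz 1.35 el -0.14

Sat Nov 28 23:46:28 UTC 2026
```

```bash
sed -i 's/\.04/.1/g; s/range(3)/range(5)/; s/\[\[.44,-.2,.3\],\[.38,-.35,.4\],\[.4,-.15,.6\],\[.3,-.3,.3\]\]/[[.3,.0,.5],[.25,.0,.42],[.38,-.05,.62],[.3,-.15,.65]]/' gr4.py;OMP_NUM_THREADS=1 timeout 200 python3 gr4.py;date
```

```text
now 20.8 q [-0.16 -0.07  0.65  2.01 -1.31  1.79 -0.47] X [0.4  0.05 0.61] zaz 1.38 el -0.12
[0.3, 0.0, 0.5]
3 q [-0.13 -0.04  0.89  2.25 -1.09  1.91 -0.12] X [0.3 0.  0.5] zaz 1.38 el -0.12
  0.200 [-0.71  0.71  0.  ] q [ 0.39 -0.33  0.23  2.37 -1.2   1.86 -0.35] X [0.22 0.1  0.55] zaz 1.39 el -0.11
  0.188 [-0.71  0.    0.71] q [ 0.49 -0.33  0.07  2.32 -1.3   1.91 -0.42] X [0.22 0.12 0.58] zaz 1.44 el -0.08
  0.184 [0. 1. 0.] q [ 0.37 -0.33  0.17  2.37 -1.26  1.89 -0.37] X [0.21 0.12 0.56] zaz 1.46 el -0.06
  0.180 [ 0.   -0.71  0.71] q [-0.19 -0.33  0.76  2.09 -1.17  1.91 -0.59] X [0.25 0.02 0.65] zaz 1.46 el -0.06
  0.165 [-0.58 -0.58  0.58] q [-0.46 -0.33  0.99  1.78 -1.22  1.91 -0.85] X [ 0.3  -0.04  0.76] zaz 1.42 el -0.06
[[-1.0, 0.3, -0.4], [-1.0, 0.2, -0.4], [-0.9, 0.2, -0.2], [-0.2, -1.0, 0.5], [-0.2, -1.0, 0.5], [-0.7, -0.7, 0.7], [-0.2, -1.0, 0.5], [-0.1, -1.0, 0.5], [-0.1, -1.0, -0.2], [-0.9, -0.7, -0.2], [-0.1, -0.9, -0.8], [-0.1, -0.1, 1.0], [-0.1, -0.9, -0.8], [0.6, -0.6, -0.9], [0.6, -0.6, -0.9], [0.6, -0.6, -0.9], [0.6, -0.6, -0.9], [-0.1, -0.9, -0.8]]
   [0.46, -0.
[... 3500 characters left out ...]
 -0.5], [-0.1, -0.2, -0.5], [-0.1, -0.1, -0.4], [-0.1, -0.2, -0.3], [-0.1, -0.1, -0.2], [-0.0, -0.1, -0.2], [-0.1, -0.0, -0.2], [0.0, -0.1, -0.1], [-0.0, -0.0, -0.1], [-0.2, -0.4, 1.0], [-0.8, -0.7, 0.5], [-0.2, -0.4, 1.0], [-0.8, -0.7, 0.6], [-0.8, -0.7, 0.6], [-0.8, -0.7, 0.6], [-0.7, -0.7, 0.6], [-0.9, -0.7, -0.3], [-0.1, -0.3, 1.0], [-0.2, -1.0, 0.4], [0.2, 1.0, -0.5], [-0.2, -1.0, 0.5], [0.2, 1.0, -0.5], [-0.2, -1.0, 0.5], [0.2, 1.0, -0.5]]
   [0.46, -0.2, 0.22] 9 q [ 0.81  0.83  0.01  1.76 -0.99  1.79  0.24] X [ 0.46 -0.2   0.22] zaz 1.37 el -0.09
   [0.46, -0.17, 0.16] 2 q [ 0.79  0.91 -0.01  1.81 -0.99  1.7   0.33] X [ 0.46 -0.17  0.16] zaz 1.37 el -0.09

Sat Nov 28 23:47:09 UTC 2026
```

Call:
{"method": "send_rows", "body": {"moves": [[[-1, 0.3, -0.4, 0], [-1, 0.2, -0.4, 0], [-0.9, 0.2, -0.2, 0], [-0.2, -1, 0.5, 0], [-0.2, -1, 0.5, 0], [-0.7, -0.7, 0.7, 0], [-0.2, -1, 0.5, 0], [-0.1, -1, 0.5, 0], [-0.1, -1, -0.2, 0], [-0.9, -0.7, -0.2, 0], [-0.1, -0.9, -0.8, 0]]]}}

```text
t: 22.18
tool_pos: [0.2137, 0.063, 0.5823]
ee_rot: [-1.664, -0.683, -0.068]
contact_force: [-0.5, 0.2, 1.5]
gripper_width: 0.0878
finger_force: 0.0
```

```bash
cat > mv.py <<'E'
import sys,json
from plan import *
# usage: mv.py step(mm) tgt... ; tgt = x,y,z[,spin per row]
s=read_state();q=np.array(s['joint_pos']);X,R=fk(q,P)
print("now",round(s['t'],2),desc(q),"ytool",R.apply([0,1,0]),"xtool",R.apply([1,0,0]),np.round(s['contact_force'],1))
for a in sys.argv[2:]:
    v=[float(t) for t in a.split(",")];sp=v[3] if len(v)>3 else 0;T=np.array(v[:3]);rows=[]
    for i in range(20):
        X,R=fk(q,P);d=T-X;L=np.linalg.norm(d)
        if L<.004:break
        q,r=step(q,d*min(1,float(sys.argv[1])/L),sp);rows.append(r)
    X,R=fk(q,P);print(len(rows),json.dumps(np.array(rows).tolist()));print(desc(q),"ytool",R.apply([0,1,0]))
E
python3 mv.py .06 .45,-.18,.25 .45,-.18,.16
```

```text
now 22.18 q [ 0.14 -0.34  0.49  2.29 -1.16  1.91 -0.42] X [0.21 0.06 0.58] zaz 1.44 el -0.07 ytool [ 0.62 -0.14 -0.77] xtool [ 0.77 -0.05  0.63] [-0.5  0.2  1.5]
20 [[-0.0, 1.0, -0.5, 0.0], [-0.0, 1.0, -0.5, 0.0], [-0.0, 1.0, -0.5, 0.0], [-0.1, 1.0, -0.5, 0.0], [-0.0, 1.0, -0.4, 0.0], [-0.0, 1.0, -0.4, 0.0], [-0.0, 1.0, -0.4, 0.0], [-0.0, 1.0, -0.3, 0.0], [-0.1, 1.0, -0.3, 0.0], [-0.0, 1.0, -0.3, 0.0], [-0.0, 1.0, -0.3, 0.0], [-0.1, 1.0, -0.3, 0.0], [-0.0, 1.0, -0.2, 0.0], [-0.1, 1.0, -0.2, 0.0], [-0.0, 1.0, -0.2, 0.0], [-0.1, 1.0, -0.1, 0.0], [-0.0, 1.0, -0.1, 0.0], [-0.0, 1.0, -0.1, 0.0], [-0.1, 1.0, -0.1, 0.0], [-0.0, 1.0, -0.0, 0.0]]
q [-0.8  -0.33  1.45  2.26 -0.81  1.28 -0.26] X [ 0.36 -0.07  0.38] zaz 1.12 el -0.45 ytool [ 0.49 -0.58 -0.65]
20 [[-0.3, 1.0, 0.2, 0.0], [-0.3, 1.0, 0.2, 0.0], [-0.2, 1.0, 0.2, 0.0], [-0.2, 1.0, 0.2, 0.0], [-0.2, 1.0, 0.2, 0.0], [-0.1, 1.0, 0.2, 0.0], [-0.1, 1.0, 0.2, 0.0], [-0.1, 1.0, 0.2, 0.0], [-0.1, 1.0, 0.3, 0.0], [-0.1, 1.0, 0.3, 0.0], [-0.1, 1.0, 0.3, 0.0], [-0.1, 1.0, 0.4, 0.0], [-0.2, 1.0, 0.4, 0.0], [-0.1, 1.0, 0.4, 0.0], [-0.1, 1.0, 0.5, 0.0], [-0.1, 1.0, 0.5, 0.0], [-0.1, 1.0, 0.6, 0.0], [-0.1, 1.0, 0.6, 0.0], [-0.1, 1.0, 0.6, 0.0], [-0.1, 1.0, 0.7, 0.0]]
q [-0.91 -0.33  1.45  2.41 -0.66  0.59 -0.33] X [ 0.41 -0.13  0.23] zaz 0.62 el -0.83 ytool [ 0.23 -0.92 -0.32]
```

```bash
sed -i 's/a=\[rng.*/a=[rng.uniform(.15,.4),rng.uniform(.0,.3),rng.uniform(.4,.7)];b=[rng.uniform(.25,.45),rng.uniform(-.25,.2),rng.uniform(.3,.6)]/' ret2.py; OMP_NUM_THREADS=1 timeout 150 python3 ret2.py;date
```

```text
now 22.18 q [ 0.14 -0.34  0.49  2.29 -1.16  1.91 -0.42] X [0.21 0.06 0.58] zaz 1.44 el -0.07 [-0.5  0.2  1.5]
0.113 12
   [0.35 0.12 0.48] 3 q [ 0.02  0.    0.4   2.32 -1.32  1.73 -0.1 ] X [0.34 0.12 0.48] zaz 1.44 el -0.07
   [ 0.46 -0.2   0.22] 7 q [ 0.68  0.86  0.16  1.74 -1.    1.91  0.3 ] X [ 0.46 -0.2   0.22] zaz 1.44 el -0.07
   [ 0.46 -0.17  0.16] 2 q [ 0.66  0.94  0.14  1.77 -1.01  1.83  0.39] X [ 0.46 -0.17  0.16] zaz 1.44 el -0.07

0.116 13
   [0.37 0.05 0.5 ] 4 q [ 0.09  0.1   0.49  2.18 -1.25  1.88 -0.1 ] X [0.37 0.05 0.5 ] zaz 1.44 el -0.07
   [ 0.46 -0.2   0.22] 7 q [ 0.69  0.87  0.15  1.73 -1.    1.91  0.3 ] X [ 0.46 -0.2   0.22] zaz 1.44 el -0.07
   [ 0.46 -0.17  0.16] 2 q [ 0.67  0.94  0.13  1.77 -1.    1.83  0.38] X [ 0.46 -0.17  0.16] zaz 1.44 el -0.07

0.116 13
   [0.34 0.12 0.5 ] 3 q [ 0.01 -0.05  0.38  2.3  -1.33  1.72 -0.18] X [0.34 0.12 0.51] zaz 1.44 el -0.07
   [ 0.46 -0.2   0.22] 8 q [ 0.69  0.87  0.15  1.73 -1.    1.91  0.3 ] X [ 0.46 -0.2   0.22] zaz 1.44 el -0.07
   [ 0.46 -0.17  0.16] 2 q [ 0.67  0.94  0.13  1.77 -1.    1.83  0.38] X [ 0.46 -0.17  0.16] zaz 1.44 el -0.07

[[0.2, 1.0, 0.5], [0.3, 1.0, 0.5], [0.2, 1.0, 0.5], [-0.2, 0.9, -0.8], [-0.2, 0.9, -0.8], [-0.2, 0.9, -0.8], [-0.1, 0.9, -0.8], [-0.2, 0.9, -0.8], [-0.1, 0.9, -0.8], [-0.2, 0.9, -0.7], [-0.7, 0.8, 0.5], [-0.1, 0.1, 0.1]]
Sat Nov 28 23:47:56 UTC 2026
```

Call:
{"method": "send_rows", "body": {"moves": [[[0.2, 1, 0.5, 0], [0.3, 1, 0.5, 0], [0.2, 1, 0.5, 0], [-0.2, 0.9, -0.8, 0], [-0.2, 0.9, -0.8, 0], [-0.2, 0.9, -0.8, 0], [-0.1, 0.9, -0.8, 0], [-0.2, 0.9, -0.8, 0], [-0.1, 0.9, -0.8, 0], [-0.2, 0.9, -0.7, 0]]]}}

```text
t: 23.42
tool_pos: [0.4606, -0.1955, 0.2258]
ee_rot: [-1.667, -0.687, -0.066]
contact_force: [1.5, -0.0, 0.3]
gripper_width: 0.0875
finger_force: 0.0
```

```bash
python3 mv.py .05 .458,-.2,.2,0; python3 - <<'E'
from plan import *
s=read_state();q=np.array(s['joint_pos']);X,R=fk(q,P);y=R.apply([0,1,0]);x=R.apply([1,0,0])
# spin so that y is level
print("spin deg to level y:",[round(np.degrees(a),1) for a in (np.arctan2(-y[2],-x[2]),)], "check", [ (R*Ro.from_euler('z',a)).apply([0,1,0]) for a in np.radians(np.arange(-90,91,10)) if abs((R*Ro.from_euler('z',a)).apply([0,1,0])[2])<.1], q[6])
cv2.imwrite("pics/w1.png",get_image("wrist"));cv2.imwrite("pics/sc1.png",get_image("scene"))
print([(n,c,[(np.round(r["location"]),round(r["p"],2)) for r in search_frame(n,c)[:3]]) for n in("cup","bowl") for c in("scene",)])
E
```

```text
now 23.43 q [ 0.7   0.85  0.13  1.74 -1.    1.9   0.29] X [ 0.46 -0.2   0.23] zaz 1.44 el -0.07 ytool [ 0.62 -0.14 -0.77] xtool [ 0.77 -0.05  0.63] [ 1.5 -0.   0.3]
1 [[-0.4, 0.4, -0.1, 0.0]]
q [ 0.71  0.9   0.13  1.72 -0.98  1.89  0.32] X [ 0.46 -0.2   0.2 ] zaz 1.44 el -0.07 ytool [ 0.62 -0.14 -0.77]
spin deg to level y: [np.float64(129.5)] check [array([ 0.99, -0.13, -0.01])] 0.28770112752416777
[('cup', 'scene', [(array([264., 361.]), 0.82), (array([406., 297.]), 0.6)]), ('bowl', 'scene', [(array([346., 335.]), 0.92)])]
```

```bash
sed -i 's/for i in range(20):/for i in range(int(v[4]) if len(v)>4 else 20):/; s/        if L<.004:break/        if L<.004 and len(v)<5:break/' mv.py; python3 mv.py .05 .46,-.185,.112,-.9,7 .4786,-.048,.110; python3 - <<'E'
from h import *
a,b=calibration("scene"),calibration("side")
for nm,X in(("noz",[.686,.2,.298]),("head front L top",[.665,.265,.4]),("head front R top",[.665,.135,.4]),("head front R bot",[.665,.135,.33]),("grate FL",[.62,.255,.018]),("grate FR",[.62,.145,.018])): print(nm,proj(X,a),proj(X,b))
i0=cv2.imread("pics/scene0.png")[90:350,160:300];i1=cv2.imread("pics/side0.png")[80:290,300:440]
A=cv2.resize(i0,None,fx=2.2,fy=2.2,interpolation=cv2.INTER_CUBIC);B=cv2.resize(i1,None,fx=2.7,fy=2.7,interpolation=cv2.INTER_CUBIC)
H=max(A.shape[0],B.shape[0]);f=lambda I:cv2.copyMakeBorder(I,0,H-I.shape[0],0,0,0)
cv2.imwrite("pics/d.png",np.hstack([f(A),f(B)]))
E
```

```text
now 23.62 q [ 0.69  0.85  0.13  1.74 -1.    1.9   0.29] X [ 0.46 -0.19  0.23] zaz 1.44 el -0.07 ytool [ 0.62 -0.14 -0.77] xtool [ 0.77 -0.05  0.63] [-0.2 -0.1  0. ]
7 [[-0.6, 0.8, 0.1, -0.9], [-0.7, 0.6, 0.2, -0.9], [-0.3, 0.2, 0.0, -0.9], [0.0, -0.0, 0.0, -0.9], [0.0, -0.0, 0.0, -0.9], [0.0, -0.0, 0.0, -0.9], [0.0, -0.0, 0.0, -0.9]]
q [ 0.83  1.02 -0.07  1.7  -0.9   1.71  1.2 ] X [ 0.46 -0.19  0.11] zaz 1.44 el -0.07 ytool [ 0.99 -0.13 -0.  ]
3 [[0.1, 0.0, 1.0, 0.0], [0.0, 0.0, 1.0, 0.0], [0.1, 0.0, 0.8, 0.0]]
q [ 0.71  0.98 -0.16  1.91 -1.04  1.51  1.27] X [ 0.48 -0.05  0.11] zaz 1.44 el -0.07 ytool [ 0.99 -0.13 -0.  ]
noz [242.59347713 187.78297614] [359.08686173 153.4577197 ]
head front L top [208.52596926 142.4626798 ] [339.41486027  96.81679547]
head front R top [278.57156614 130.70431698] [363.76627805 130.44480934]
head front R bot [279.16138595 168.36844777] [362.22594313 160.58463728]
grate FL [239.48960815 336.91847215] [321.61878059 239.50020465]
grate FR [287.93547625 318.13706228] [337.23491639 270.38105132]
```

View pics/d.png

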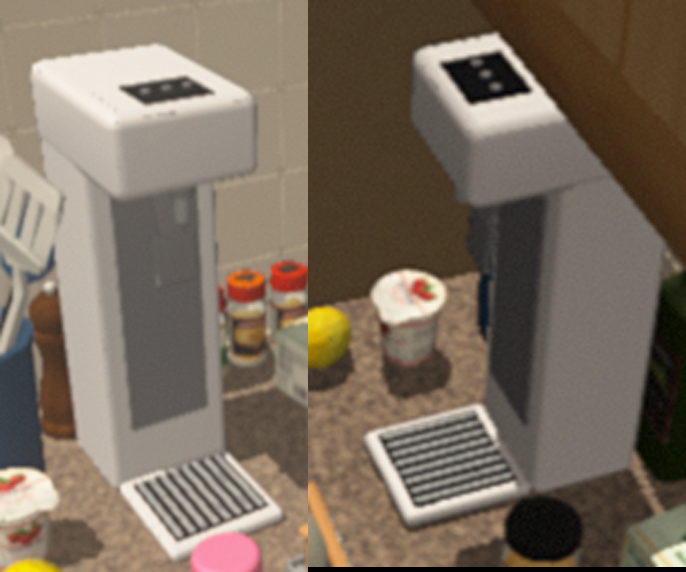

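Call:
{"method": "send_rows", "body": {"moves": [[[-0.6, 0.8, 0.1, -0.9], [-0.7, 0.6, 0.2, -0.9], [-0.3, 0.2, 0, -0.9], [0, 0, 0, -0.9], [0, 0, 0, -0.9], [0, 0, 0, -0.9], [0, 0, 0, -0.9]]]}}

```text
t: 24.5
tool_pos: [0.4604, -0.1861, 0.1151]
ee_rot: [3.083, -1.496, 1.505]
contact_force: [0.4, 0.7, -0.1]
gripper_width: 0.0877
finger_force: 0.0
```

```bash
python3 mv.py .05 .4786,-.048,.110; python3 - <<'E'
from h import *
a,b=calibration("scene"),calibration("side")
print([atz(p,b,.018) for p in((322,243),(337,272.6))],[atz(p,a,.018) for p in((239.5,341),(287,321))],"noz",atz((242.3,190.5),a,.298))
cv2.imwrite("pics/w2.png",get_image("wrist"))
E
```

```text
now 24.5 q [ 0.83  1.02 -0.07  1.7  -0.9   1.71  1.21] X [ 0.46 -0.19  0.11] zaz 1.45 el -0.08 ytool [ 0.99 -0.12  0.  ] xtool [0.   0.08 1.  ] [ 0.4  0.7 -0.1]
3 [[0.0, 0.0, 1.0, 0.0], [0.1, 0.0, 1.0, 0.0], [0.0, 0.0, 0.8, 0.0]]
q [ 0.71  0.98 -0.16  1.91 -1.04  1.51  1.28] X [ 0.48 -0.05  0.11] zaz 1.45 el -0.08 ytool [ 0.99 -0.12  0.  ]
[array([0.61679552, 0.24307682, 0.018     ]), array([0.61702616, 0.13861127, 0.018     ])] [array([0.60927117, 0.26011875, 0.018     ]), array([0.61304556, 0.15131954, 0.018     ])] noz [0.67536635 0.20574746 0.298     ]
```

View pics/w2.png

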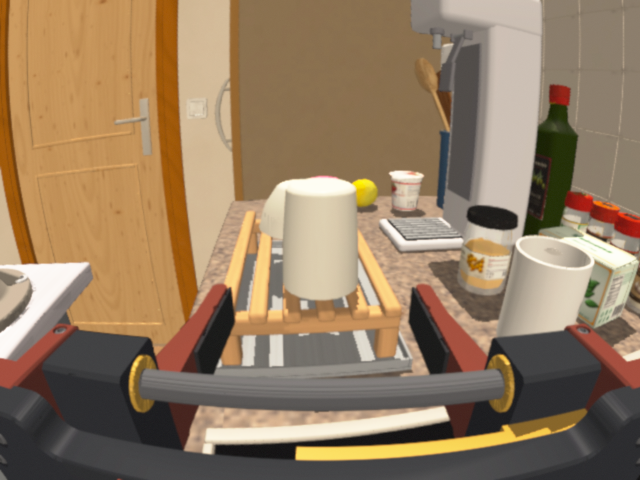

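```bash
python3 - <<'E'
from h import *
c=calibration("wrist");K=np.array(c["camera_matrix"]);R=np.array(c["R"]);t=np.array(c["t"]);o=-R.T@t
def wr(p):
    v=np.array([(p[0]-K[0,2])/K[0,0],(p[1]-K[1,2])/K[1,1]]);th=np.linalg.norm(v);d=np.r_[np.sin(th)*v/th,np.cos(th)];return R.T@d
a=calibration("scene")
for p,z in(((437,47),.298),((380,222),.018),((398,250),.018),((464,245),.018)):
    d=wr(p);print(p,o+d*(z-o[2])/d[2])
o1,d1=ray((242.3,190.5),a);d2=wr((437,47));s=np.linalg.lstsq(np.array([d1,-d2]).T,o-o1,rcond=None)[0];print(o1+d1*s[0],o+d2*s[1])
for p in((285,190),(355,190)):
    d=wr(p);print("cup edge",o+d*(-.045-o[1])/d[1])
E
```

```text
(437, 47) [0.67521977 0.19274649 0.298     ]
(380, 222) [0.6090999  0.22631565 0.018     ]
(398, 250) [0.60192793 0.11045017 0.018     ]
(464, 245) [0.70633115 0.11716625 0.018     ]
[0.67872486 0.20421348 0.29636167] [0.67988716 0.2030961  0.29979053]
cup edge [ 0.44993712 -0.045       0.14056385]
cup edge [ 0.504735   -0.045       0.13937476]
```

Call:
{"method": "send_rows", "body": {"moves": [[[0, 0, 1, 0], [0.1, 0, 1, 0], [0, 0, 0.8, 0], [0, 0, 0, 0]]]}}

```text
t: 25.05
tool_pos: [0.4771, -0.0442, 0.1101]
ee_rot: [-3.11, -1.499, 1.42]
contact_force: [1.1, 0.2, 0.7]
gripper_width: 0.088
finger_force: 0.0
```

Call:
{"method": "send_rows", "body": {"moves": [[[0, 0, 0, 0], [0, 0, 0, 0], [0, 0, 0, 0], [0, 0, 0, 0], [0, 0, 0, 0]]], "jaw": 0}}

```text
t: 25.68
tool_pos: [0.4779, -0.049, 0.1081]
ee_rot: [-3.133, -1.496, 1.436]
contact_force: [-0.4, -0.5, -0.6]
gripper_width: 0.0601
finger_force: 29.9
```

```bash
python3 mv.py .045 .477,-.05,.27 .477,-.12,.27; date
```

```text
now 25.68 q [ 0.71  0.98 -0.16  1.9  -1.04  1.51  1.28] X [ 0.48 -0.05  0.11] zaz 1.44 el -0.07 ytool [ 0.99 -0.13 -0.  ] xtool [0.01 0.07 1.  ] [-0.4 -0.5 -0.6]
4 [[0.9, -0.0, -0.1, 0.0], [0.9, -0.0, -0.1, 0.0], [0.9, -0.0, -0.0, 0.0], [0.5, -0.0, -0.1, 0.0]]
q [ 0.73  0.69 -0.18  1.95 -1.08  1.64  1.07] X [ 0.48 -0.05  0.27] zaz 1.44 el -0.07 ytool [ 0.99 -0.13 -0.  ]
2 [[-0.0, 0.1, -0.9, 0.0], [-0.1, 0.1, -0.5, 0.0]]
q [ 0.79  0.73 -0.14  1.83 -1.01  1.73  1.03] X [ 0.48 -0.12  0.27] zaz 1.44 el -0.07 ytool [ 0.99 -0.13 -0.  ]
Sat Nov 28 23:49:56 UTC 2026
```

```bash
python3 mv.py .045 .477,-.05,.25 .5,-.0,.25,1,20 .55,.15,.222,1,2 .555,.191,.222,.5,1 .6,.191,.222 .6776,.191,.222
```

```text
now 25.68 q [ 0.71  0.98 -0.16  1.9  -1.04  1.51  1.28] X [ 0.48 -0.05  0.11] zaz 1.44 el -0.07 ytool [ 0.99 -0.13 -0.  ] xtool [0.01 0.07 1.  ] [-0.4 -0.5 -0.6]
4 [[0.9, -0.0, -0.1, 0.0], [0.9, -0.0, -0.1, 0.0], [0.9, -0.0, -0.0, 0.0], [0.1, -0.0, -0.0, 0.0]]
q [ 0.72  0.72 -0.18  1.95 -1.07  1.61  1.1 ] X [ 0.48 -0.05  0.25] zaz 1.44 el -0.07 ytool [ 0.99 -0.13 -0.  ]
20 [[0.1, 0.3, 0.9, 1.0], [0.0, 0.0, 0.1, 1.0], [0.0, 0.0, 0.0, 1.0], [0.0, 0.0, 0.0, 1.0], [0.0, 0.0, 0.0, 1.0], [0.0, -0.0, 0.0, 1.0], [0.0, -0.0, 0.0, 1.0], [0.0, -0.0, 0.0, 1.0], [0.0, -0.0, 0.0, 1.0], [0.0, -0.0, 0.0, 1.0], [0.0, -0.0, 0.0, 1.0], [0.0, -0.0, 0.0, 1.0], [0.0, -0.0, 0.0, 1.0], [0.0, -0.0, 0.0, 1.0], [0.0, -0.0, 0.0, 1.0], [0.0, -0.0, 0.0, 1.0], [-0.0, -0.0, 0.0, 1.0], [-0.0, -0.0, 0.0, 1.0], [-0.0, -0.0, 0.0, 1.0], [-0.0, -0.0, 0.0, 1.0]]
q [ 0.36  0.71  0.16  2.   -1.25  1.74 -1.59] X [0.5  0.   0.25] zaz 1.44 el -0.07 ytool [-0.94  0.09 -0.34]
2 [[0.1, -0.1, 0.9, 1.0], [0.1, -0.2, 0.9, 1.0]]
q [ 0.31  0.71  0.02  2.04 -1.36  1.59 -1.88] X [0.53 0.09 0.24] zaz 1.44 el -0.07 ytool [-0.99  0.12 -0.07]
1 [[0.1, -0.1, 0.9, 0.5]]
q [ 0.43  0.73 -0.24  2.04 -1.36  1.41 -1.98] X [0.54 0.13 0.23] zaz 1.44 el -0.07 ytool [-0.99  0.13 -0.  ]
2 [[0.0, -0.6, 0.7, 0.0], [0.0, -0.5, 0.7, 0.0]]
q [ 0.48  0.82 -0.48  1.92 -1.36  1.2  -2.07] X [0.6  0.19 0.22] zaz 1.44 el -0.07 ytool [-0.99  0.13 -0.  ]
2 [[0.0, -0.9, 0.1, 0.0], [0.0, -0.6, 0.1, 0.0]]
q [ 0.42  0.89 -0.46  1.74 -1.34  1.21 -2.19] X [0.68 0.19 0.22] zaz 1.44 el -0.07 ytool [-0.99  0.13 -0.  ]
```

Orientation stays feasible all the way in simulation. Now I lift slowly and flip.

Call:
{"method": "send_rows", "body": {"moves": [[[0.5, 0, 0, 0], [0.7, 0, -0.1, 0], [0.8, 0, -0.1, 0], [0.7, 0, 0, 0], [0, 0, 0, 0.5], [0, 0, 0, 1], [0, 0, 0, 1], [0, 0, 0, 1], [0, 0, 0, 1], [0, 0, 0, 1], [0, 0, 0, 1], [0, 0, 0, 1]]]}}

```text
t: 27.18
tool_pos: [0.4778, -0.0484, 0.2432]
ee_rot: [-1.657, -0.516, -0.083]
contact_force: [0.3, 0.2, -2.3]
gripper_width: 0.06
finger_force: 29.9
```

Call:
{"method": "send_rows", "body": {"moves": [[[0, 0, 0, 1], [0, 0, 0, 1], [0, 0, 0, 1], [0, 0, 0, 1], [0, 0, 0, 1], [0, 0, 0, 1], [0, 0, 0, 1], [0, 0, 0, 1], [0, 0, 0, 1], [0, 0, 0, 1], [0, 0, 0, 1], [0, 0, 0, 1], [0, 0, 0, 1], [0, 0, 0, 1], [0, 0, 0, 1], [0, 0, 0, 0]]]}}

```text
t: 29.18
tool_pos: [0.4779, -0.0483, 0.2432]
ee_rot: [3.141, 1.496, -1.697]
contact_force: [0.4, -0.2, -2.3]
gripper_width: 0.06
finger_force: 30.0
```

```bash
python3 mv.py .045 .52,.0,.24 .59,.185,.224 .6776,.191,.222; python3 - <<'E'
from h import *
cv2.imwrite("pics/sc2.png",get_image("scene")[90:400,160:560])
cv2.imwrite("pics/sd2.png",get_image("side"))
E
```

```text
now 29.18 q [ 0.36  0.75  0.29  1.98 -1.2   1.85 -1.88] X [ 0.48 -0.05  0.24] zaz 1.45 el -0.07 ytool [-0.99  0.13  0.  ] xtool [-0.01 -0.07 -1.  ] [ 0.4 -0.2 -2.3]
2 [[-0.0, -0.5, 0.7, 0.0], [-0.0, -0.2, 0.4, 0.0]]
q [ 0.28  0.76  0.25  1.97 -1.3   1.79 -1.93] X [0.52 0.   0.24] zaz 1.45 el -0.07 ytool [-0.99  0.13  0.  ]
5 [[0.0, -0.2, 0.9, 0.0], [0.0, -0.2, 0.9, 0.0], [0.0, -0.2, 0.9, 0.0], [0.0, -0.3, 0.9, 0.0], [0.0, -0.0, 0.2, 0.0]]
q [ 0.48  0.81 -0.46  1.95 -1.36  1.22 -2.06] X [0.59 0.18 0.22] zaz 1.45 el -0.07 ytool [-0.99  0.12  0.  ]
2 [[0.0, -0.9, 0.2, 0.0], [0.0, -0.9, 0.2, 0.0]]
q [ 0.41  0.88 -0.45  1.73 -1.34  1.22 -2.19] X [0.68 0.19 0.22] zaz 1.45 el -0.07 ytool [-0.99  0.12  0.  ]
```

View pics/sc2.png

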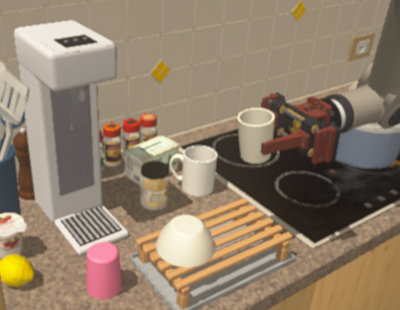

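The cup is now mouth-up in the fingers, at crop (255,135), and the bowl is undisturbed. Next I go to the pre-position in front of the nozzle.

Call:
{"method": "send_rows", "body": {"moves": [[[0, -0.5, 0.7, 0], [0, -0.2, 0.4, 0], [0, -0.2, 0.9, 0], [0, -0.2, 0.9, 0], [0, -0.2, 0.9, 0], [0, -0.3, 0.9, 0], [0, 0, 0.2, 0], [0, 0, 0, 0]]]}}

```text
t: 30.28
tool_pos: [0.5873, 0.1835, 0.225]
ee_rot: [3.129, 1.497, -1.709]
contact_force: [-0.1, -0.3, -1.4]
gripper_width: 0.0601
finger_force: 30.0
```

```bash
python3 mv.py .025 .6776,.191,.222; python3 - <<'E'
from h import *
I=get_image("scene");J=get_image("side")
A=cv2.resize(I[120:320,180:330],None,fx=2.6,fy=2.6);B=cv2.resize(J[80:280,290:440],None,fx=2.6,fy=2.6)
cv2.imwrite("pics/n1.png",np.hstack([A,B]))
E
```

```text
now 30.27 q [ 0.51  0.81 -0.49  1.95 -1.35  1.2  -2.06] X [0.59 0.18 0.22] zaz 1.45 el -0.07 ytool [-0.99  0.13  0.  ] xtool [-0.01 -0.07 -1.  ] [-0.1 -0.3 -1.4]
4 [[0.0, -0.5, 0.1, 0.0], [0.0, -0.5, 0.1, 0.0], [0.0, -0.5, 0.1, 0.0], [0.0, -0.3, 0.1, 0.0]]
q [ 0.43  0.89 -0.47  1.73 -1.33  1.2  -2.19] X [0.68 0.19 0.22] zaz 1.45 el -0.07 ytool [-0.99  0.13  0.  ]
```

View pics/n1.png

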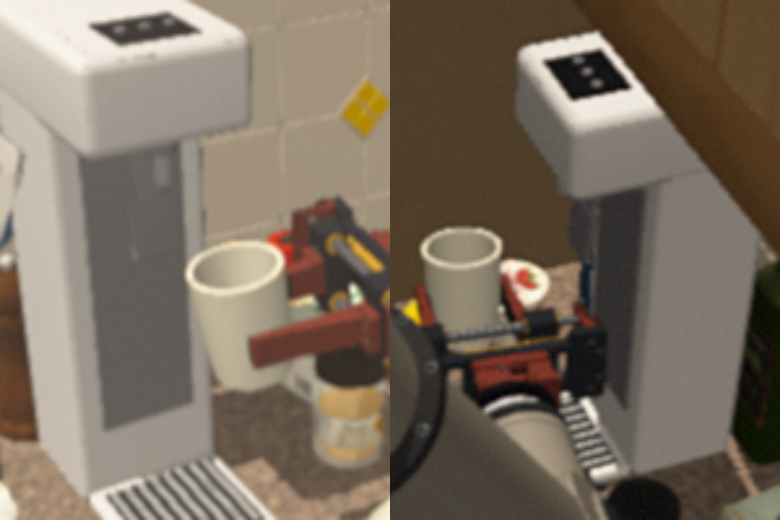

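```bash
python3 - <<'E'
from h import *
a,b=calibration("scene"),calibration("side")
print(tri((271.5,223),a,(317.7,174.2),b))
E
python3 mv.py .025 .65,.186,.222 .672,.186,.222
```

```text
(array([0.59101532, 0.19491164, 0.2693968 ]), np.float64(0.00491186521484745))
now 30.38 q [ 0.51  0.81 -0.49  1.95 -1.35  1.2  -2.06] X [0.59 0.18 0.22] zaz 1.44 el -0.08 ytool [-0.99  0.13  0.  ] xtool [-0.01 -0.08 -1.  ] [ 0.4 -1.  -2.6]
3 [[0.0, -0.5, 0.1, 0.0], [0.0, -0.5, 0.1, 0.0], [0.0, -0.2, 0.0, 0.0]]
q [ 0.46  0.86 -0.48  1.8  -1.33  1.21 -2.15] X [0.65 0.19 0.22] zaz 1.44 el -0.08 ytool [-0.99  0.13  0.  ]
1 [[0.0, -0.5, 0.1, 0.0]]
q [ 0.44  0.88 -0.47  1.74 -1.33  1.21 -2.19] X [0.67 0.19 0.22] zaz 1.44 el -0.08 ytool [-0.99  0.13  0.  ]
```

Call:
{"method": "send_rows", "body": {"moves": [[[0, -0.4, 0.1, 0], [0, -0.4, 0, 0], [0, -0.4, 0.1, 0], [0, 0, 0, 0]]]}}

```text
t: 30.88
tool_pos: [0.6495, 0.1852, 0.2241]
ee_rot: [-3.135, 1.495, -1.691]
contact_force: [-0.9, -0.3, -1.8]
gripper_width: 0.0604
finger_force: 30.0
```

The rim is where expected (0.591, 0.195, 0.27). I continue in small steps and watch the force.

Call:
{"method": "send_rows", "body": {"moves": [[[0, -0.2, 0.1, 0], [0, -0.2, 0, 0], [0, -0.1, 0, 0], [0, 0, 0, 0], [0, 0, 0, 0]]]}}

```text
t: 31.5
tool_pos: [0.6739, 0.1882, 0.2244]
ee_rot: [3.131, 1.497, -1.707]
contact_force: [-0.8, 1.0, -2.7]
gripper_width: 0.0601
finger_force: 31.6
```

```bash
python3 st.py; python3 - <<'E'
from h import *
I=get_image("scene");J=get_image("side")
A=cv2.resize(I[120:320,180:330],None,fx=2.6,fy=2.6);B=cv2.resize(J[80:280,290:440],None,fx=2.6,fy=2.6)
cv2.imwrite("pics/n2.png",np.hstack([A,B]))
E
```

```text
31.5 [0.4385, 0.8841, -0.4744, 1.7421, -1.3255, 1.2083, -2.1898] [0.6739, 0.1882, 0.2244] [3.1311, 1.4972, -1.7067] [-0.8  1.  -2.7]
```

View pics/n2.png

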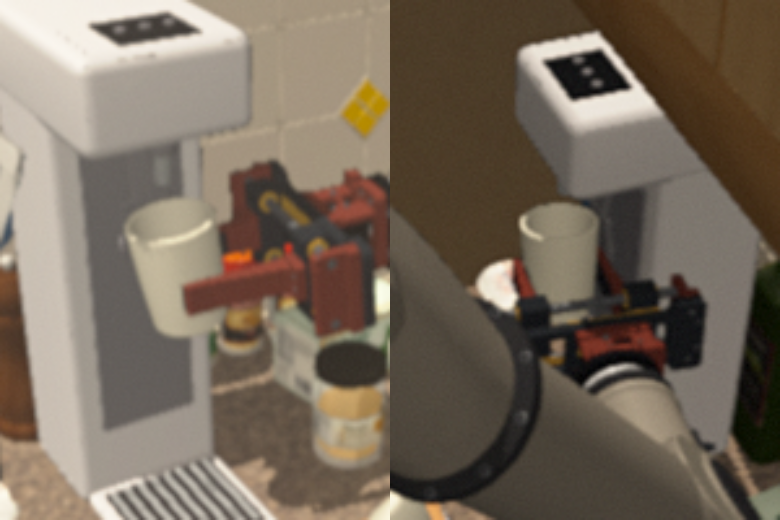

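Call:
{"method": "send_rows", "body": {"moves": [[[0, -0.1, 0, 0], [0, 0, 0, 0], [0, 0, 0, 0]]]}}

```text
t: 31.98
tool_pos: [0.6788, 0.1875, 0.2241]
ee_rot: [3.13, 1.497, -1.708]
contact_force: [-2.9, 1.3, -3.2]
gripper_width: 0.0598
finger_force: 30.1
```

```bash
python3 - <<'E'
from h import *
np.set_printoptions(precision=3,suppress=True)
a,b=calibration("scene"),calibration("side")
print("rim before",tri((247.3,205.4),a,(355,164.6),b))
F=[]
for i in range(6):
    J=get_image("wrist"); s=read_state();F.append(s["contact_force"])
print(np.mean(F,0),s["tool_pos"],s["ee_rot"],s["t"])
for n in("paddle","cup"): print(n,[(np.round(r["location"]),round(r["p"],2)) for r in search_frame(n,"wrist")[:2]])
cv2.imwrite("pics/w3.png",J)
E
```

```text
rim before (array([0.676, 0.199, 0.269]), np.float64(0.005909522924622406))
[-3.385  0.763 -3.628] [0.679 0.187 0.224] [ 3.13   1.497 -1.708] 32.275
paddle [(array([257., 419.]), 0.74), (array([320., 307.]), 0.58)]
cup [(array([323., 308.]), 0.68), (array([580.,  36.]), 0.67)]
```

View pics/w3.png

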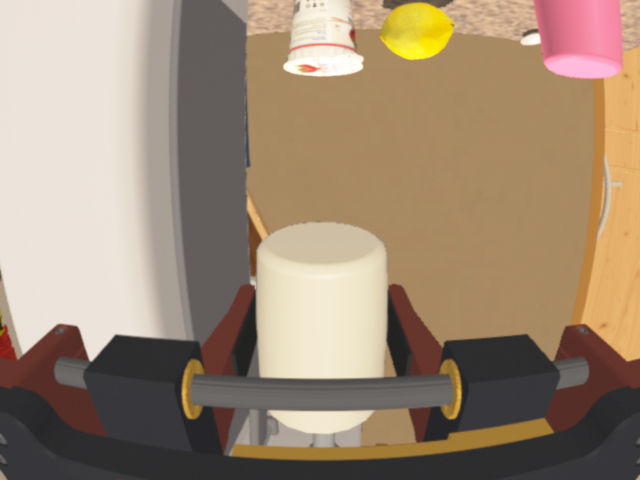

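The wrist view (upside down) shows the nozzle at (322,437), in line with the cup at col 321. The paddle is at (258,425), pushed back with about 3 N. The rim is about 28 mm below the nozzle, and the cup tilt is about 0.15 rad. I'm handing it in.

```bash
python3 -c "
from plant import *
print(job_done())"
```

```text
the job is handed in; nothing more can be done
None
```

I handed the job in at about 32 s of the 48 s allowed; no verdict came back. The cup is held mouth-up and about centred under the nozzle, its rim roughly 28 mm below it and its tilt about 0.15 rad (limit 0.2). It pushes the paddle back with about 3 N, its angle not read directly, and the bowl was still in place when last seen, after the cup was lifted.

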